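Load the vibratory finisher from a scoop tray

ROBOT

A 6-joint arm with a two-finger parallel gripper is mounted at the origin on the work surface. World frame = base frame: x ahead of the robot, y to its left, z up, the work surface at z = 0. Lengths are in m, angles in degrees, forces in N, time in s.
With the tool pointing down it reaches from about 0.375 to 0.9 m from the base axis. Payload 3.1 kg.
Tool frame: the origin (TCP) lies at the very end of the fingers, on their centre line; the grasp point (between the pads) lies 19 mm behind it (bot.tcp_to_grasp is the distance from the TCP to the grasp point, in m); z points along the fingers, y is the line along which they close (so a half turn about z gives the same grasp; the last joint's range is limited). The gripper opens to 87 mm and grips with 3 to 60 N. Pads are 19 mm wide; open, the fingers measure 117 mm over their backs; the gripper's body (75 mm by 190 mm) begins 51 mm behind the grasp point.
Start: joints at [60.59, 30.224, 82.088, -0, 67.689, -10.227], TCP at [0.205, 0.59, 0.223] pointing down, gripper open.
Joint ranges: [-176.69, 176.69], [-43.24, 126.21], [12.49, 139.97], [-82, 262], [0, 151.66], [-163.58, 163.58]. Speed limits (degrees/s): [159.86, 159.86, 180, 180, 180, 180].

INTERFACE

Orientations are given as a 3x3 rotation matrix whose columns are the frame's x, y, z axes.
In Python, from rig import telemetry, capture, camera_info, job, bot gives the robot as it stands. The module is installed in compiled form; this text tells all that it offers.
- The arm moves only by the tool carry_out, never from a script. Its argument "deltas" is a list that holds one entry, the list of rows, each a list of 7 numbers: the shift along the tool's x, y, z scaled (see below), then the turn, a rotation vector about the tool's x, y, z scaled (see below), then the closure, from -1 (fully open) to 1 (shut). In form: [[[dx, dy, dz, ax, ay, az, claw], ...]]. A call has exactly 10 rows; each row is the pose to reach, as a shift and turn from the pose commanded when the call began, along the tool's axes at that moment, turning the shorter way round; what a row does not reach only later rows make up. The controller multiplies each number of a shift by 15 cm and each number of a turn by 360 degrees. A row lasts 1/12 s, in which the tool goes at most 41.7 mm and 7.16 degrees, less where a joint would pass 70% of its speed; a pose out of reach is approached as far as the arm can. A call with a number of a shift or a turn outside -1 to 1 is refused whole. A call with a gripper value outside its range is refused whole. The fingers move at their own pace and stop on an object; the grip force is fixed at half the most. Time passes only in rows, so rows that repeat a pose let the fingers close, or fill a call up. It gives the time, the measured TCP pose, the force, the opening and the grip force at its end, in the units of the state.
- telemetry.read_state(): the state, without advancing time (a new reading comes with each control period).
- capture(name): name is "scene" or "top" or "wrist"; returns the picture (480x640x3 uint8, red, green, blue); there is no depth.
- camera_info(name): a dict with "mtx" (3x3 intrinsics, pixels), "cam_to_world" (4x4, takes a point from camera to world coordinates); the wrist camera has in their place "T_tool_cam" (4x4, takes a point from camera to tool coordinates, whose origin is the TCP and whose axes are the flange's). Camera axes: x right, y down, z forward; pixel columns grow to the right and rows downward; lengths in m; the calibration is good to about 2 mm. The wrist camera is an equidistant fisheye: a pixel r from the principal point sees the ray r / f radians off the axis. A picture is of the moment at which its call begins: read the wrist's pose just before it. camera_info takes no time and is no camera call.
- job.hand_in(): hands the job in; it is judged then, once.
The state is a dict: "time_s": time; "joint_positions": joint angles; "qvel": joint speeds; "tau": joint torques, N m; "position": TCP position; "tcp_rot": TCP orientation; "force": force on the tool from outside, world axes, zero at the start; "moment": the same for the moment, N m; "opening": opening from 0.0 (shut) to 1.0 (fully open); "grasp_force": force on a finger pad.
Only numpy, scipy, OpenCV 4.12 (cv2) and the standard library are available. Lean on these libraries where they do the work, as an engineer would, in place of code of your own. Each camera call takes 0.05 s, during which the arm holds its last target. There are 200 camera calls.

TASK

Load the batch of steel mould inserts into the vibratory finisher: first turn its timer knob anticlockwise all the way back to the zero stop so the machine is off, then pick up the scoop tray by its upright grip plate and tip it, lip low over the bowl, so that all four inserts slide into the bowl. Do not touch the inserts with the gripper or any other part of the robot, do not drop them from high up, and leave the other things on the bench where they are. Finally set the empty tray down flat on the bench and let go.

Things in the scene. Friction and masses are not known exactly. Their poses are not given: they have to be found in the camera images.
- machine: Vibratory finisher, fixed: grey base 230 x 230 x 56 mm carrying a round steel bowl; on its -y side a console 140 mm wide (y -255 to -115 mm), 170 mm deep, its panel sloping 30 degrees to face the robot: low at -x (34 mm), high at +x (its back edge 115 mm). Origin on the bench under the bowl's centre; x away from the robot, z up; turned by up to 0.25 rad.
- bowl_in (a point): Centre of the bowl's inner floor, 65 mm above the bench; the floor is about 140 mm across. Axes as the machine.
- bowl_rim (a point): Centre of the bowl's mouth, 130 mm above the bench. The mouth is 206 mm wide inside, 216 mm outside, wall 5 mm.
- timer (a joint): Timer knob angle in rad: 0 = at the zero stop (off), grows when turned clockwise as seen facing the panel; it starts at 1.6 to 2.7. Turn it anticlockwise to the stop; it takes about 0.04 N m and stays where it is left.
- timer_grip (a point): Grip point of the black timer knob: on its axis, 37 mm above the panel, 7 mm below its top (a round skirt 44 mm across fills the first 14 mm). z = knob axis, out of the panel (leans 30 degrees from vertical towards the robot); x = along the grip bar, which is 42 mm long, 14 mm thick (y) and 32 mm high. The axes turn with the knob.
- tray: Loose aluminium scoop tray, 110 mm wide (x), 180 mm long (y), 0.16 kg. Floor 3 mm thick, side walls and back wall 3 mm thick and 23 mm high over all, the +y end is open (the lip), at the -y end stands a black grip plate. Origin: centre of the underside; z up when flat on the bench (origin height 0).
- tray_grip (a point): Grip point on the tray's black upright grip plate, which is 60 mm wide (tray x), 14 mm thick (tray y) and reaches 65 mm above the tray's underside. The point lies in the plate's middle, 83 mm behind the tray's origin (-y) and 44 mm above the underside. Axes as the tray. Squeeze it along tray y; the inserts begin about 70 mm ahead of it.
- tray_lip (a point): Middle of the tray's open edge, on the floor's top, 90 mm ahead (+y) of its origin. Axes as the tray.
- insert1: Steel-grey square insert, 22 mm cube, 30 g, loose on the tray floor near its middle or front half. Origin at its centre.
- insert2: Steel-grey round insert, 24 mm diameter, 22 mm high, 30 g, loose on the tray, standing on end. Origin at its centre.
- insert3: Round insert like insert2, nearer the lip. Origin at its centre.
- insert4: Square insert like insert1, nearer the lip. Origin at its centre.
- pin_block: Bystander: dark block with brass-lined holes, 90 x 50 x 28 mm, loose, beside the tray. Origin under its centre.
- vial: Bystander: small glass jar, 30 mm diameter, 45 mm high, loose, between the tray and the machine. Origin under its centre.
- solvent: Bystander: clear bottle, 60 mm diameter, 150 mm high, loose, at the back of the bench. Origin under its centre.
- brush: Bystander: brush 150 mm long, lying near the robot's base, loose. Origin under its middle; x along its length.
Things that resemble listed ones, but are neither listed nor needed, are in the scene too. Leave any blue look-alike of the insert1 alone.

How it is judged:
By the outcome, as a careful person would: the job done as asked, in the order asked, and still so for the second after the job is handed in, with the robot touching nothing.
It also fails if it takes over 72 s, if anything falls off the work surface, if the arm or the gripper's body presses on something with over 40 N, if the wrist force passes 120 N, or if a joint passes its speed limit or range.

## Working session

There is one attempt and no reset: what is moved stays moved. The work goes in short steps, Python scripts to look and compute and a tool call to move; the robot and the scene stay as the last step left them, time stands still between calls to the robot, and variables do not carry over. Pictures are saved under pics/ and viewed, at most 10 in all, crops included, and the job is handed in when it is done.

Besides the shell and the picture viewer there is one more tool, called by a JSON object that holds its "name" and its "arguments", one argument or row to a line. carry_out: Moves the arm, as the interface text tells. Its arguments: {"type":"object","properties":{"deltas":{"type":"array","items":{"type":"array","items":{"type":"array","items":{"type":"number"}}}}},"required":["deltas"]}

```bash
mkdir -p pics; python3 - <<'E'
from rig import telemetry,capture,camera_info,bot
import cv2,numpy as np
np.set_printoptions(precision=4,suppress=True)
s=telemetry.read_state();print(s)
for n in ["scene","top"]:
    cv2.imwrite(f"pics/{n}0.png",capture(n)[:,:,::-1])
    c=camera_info(n);print(n,c)
print(camera_info("wrist"),bot.tcp_to_grasp,dir(bot))
E
```

```text
{'time_s': 0.0, 'joint_positions': array([ 60.5882,  30.2798,  82.1549,   0.0006,  67.6889, -10.2273]), 'qvel': array([ 0.0197,  0.0667, -0.0398,  0.003 ,  0.0677, -0.0136]), 'tau': array([  0.0002, -44.0043, -17.6591,   0.0632,   0.0583,  -0.0001]), 'position': array([0.205 , 0.5897, 0.2216]), 'tcp_rot': array([[-0.9445,  0.3286, -0.0011],
       [ 0.3286,  0.9445, -0.0019],
       [ 0.0004, -0.0021, -1.    ]]), 'force': array([-0.3822, -0.4529,  0.2019]), 'moment': array([ 0.0302, -0.0086, -0.0145]), 'grasp_force': 0.0, 'opening': 1.0016176102702943}
scene {'mtx': array([[462.5694,   0.    , 326.4566],
       [  0.    , 462.5694, 224.9775],
       [  0.    ,   0.    ,   1.    ]]), 'cam_to_world': array([[ 0.7926,  0.3251, -0.5158,  0.9881],
       [ 0.6098, -0.4217,  0.6711, -0.5721],
       [ 0.0006, -0.8464, -0.5325,  0.5226],
       [ 0.    ,  0.    ,  0.    ,  1.    ]])}
top {'mtx': array([[495.9396,   0.    , 316.587 ],
       [  0.    , 495.9396, 237.3331],
       [  0.    ,   0.    ,   1.    ]]), 'cam_to_world': array([[-0.0196, -0.9962,  0.0851,  0.5026],
       [-0.9998,  0.019 , -0.0079, -0.0042],
       [ 0.0063, -0.0852, -0.9963,  1.0241],
       [ 0.    ,  0.    ,  0.    ,  1.    ]])}
{'mtx': array([[371.6483,   0.    , 322.1264],
       [  0.    , 371.6483, 244.7792],
       [  0.    ,   0.    ,   1.    ]]), 'T_tool_cam': array([[ 0.0008, -0.9519, -0.3065,  0.0833],
       [ 1.    ,  0.0012, -0.0009,  0.0005],
       [ 0.0012, -0.3065,  0.9519, -0.1625],
       [ 0.    ,  0.    ,  0.    ,  1.    ]])} 0.0187 ['PlanningError', '__class__', '__delattr__', '__dict__', '__dir__', '__doc__', '__eq__', '__format__', '__ge__', '__getattribute__', '__getstate__', '__gt__', '__hash__', '__init__', '__init_subclass__', '__le__', '__lt__', '__module__', '__ne__', '__new__', '__reduce__', '__reduce_ex__', '__repr__', '__setattr__', '__sizeof__', '__str__', '__subclasshook__', '__weakref__', 'tcp_to_grasp']
```

View pics/top0.png

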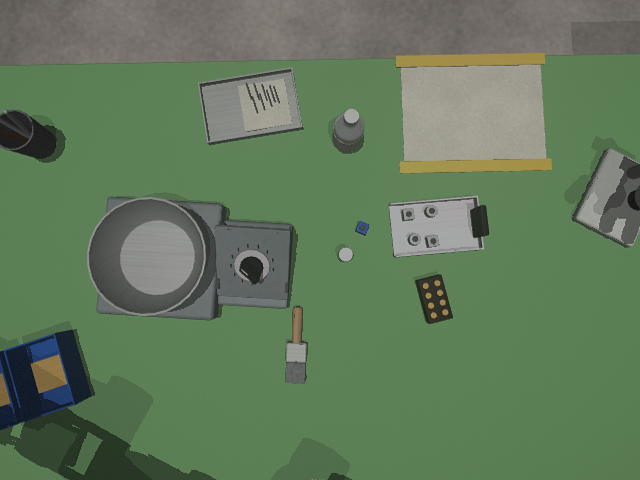

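View pics/scene0.png

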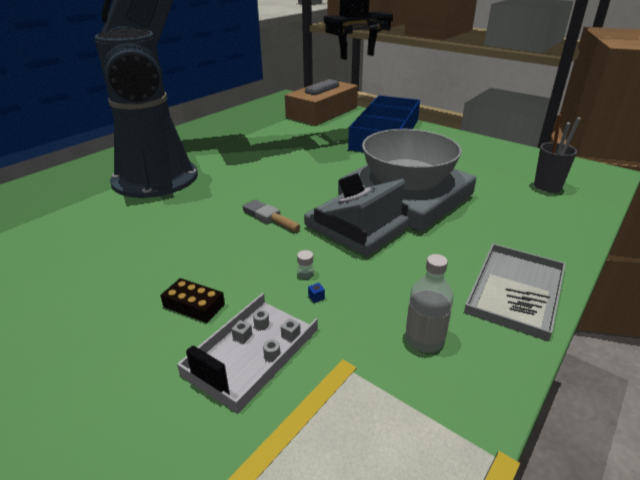

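```bash
cat > h.py <<'E'
import cv2,numpy as np
from rig import telemetry,capture,camera_info,bot
np.set_printoptions(precision=4,suppress=True)
def ray(n,uv):
    c=camera_info(n);T=c["cam_to_world"]
    d=np.linalg.inv(c["mtx"])@np.r_[uv,1.]
    return T[:3,3],T[:3,:3]@d
def onz(n,uv,z):
    o,d=ray(n,uv);return o+d*(z-o[2])/d[2]
def proj(n,p):
    c=camera_info(n);q=np.linalg.inv(c["cam_to_world"])@np.r_[p,1.];q=c["mtx"]@q[:3];return q[:2]/q[2]
E
python3 - <<'E'
from h import *
t=cv2.imread("pics/top0.png");s=cv2.imread("pics/scene0.png")
a=cv2.resize(t[205:325,205:305],(400,480),interpolation=cv2.INTER_CUBIC)
b=cv2.resize(s[160:250,300:400],(400,360),interpolation=cv2.INTER_CUBIC)
im=np.zeros((480,800,3),np.uint8);im[:,:400]=a;im[:360,400:]=b
cv2.imwrite("pics/z1.png",im)
cv2.imwrite("pics/z2.png",cv2.resize(t[190:265,380:500],(800,500),interpolation=cv2.INTER_CUBIC))
# green-hue non-mask components
hsv=cv2.cvtColor(t,cv2.COLOR_BGR2HSV)
m=((hsv[...,1]<90)|(hsv[...,2]<25)).astype(np.uint8)
n,l,st,ce=cv2.connectedComponentsWithStats(m)
for i in range(1,n):
    if st[i,4]>60:
        cs,_=cv2.findContours((l==i).astype(np.uint8),0,2)
        print(st[i],ce[i],cv2.boxPoints(cv2.minAreaRect(cs[0])).round(1).tolist())
E
```

```text
[     0      0    640    480 296316] [323.7635 237.87  ] [[-0.0, 0.0], [639.0, 0.0], [639.0, 479.0], [0.0, 479.0]]
```

View pics/z1.png

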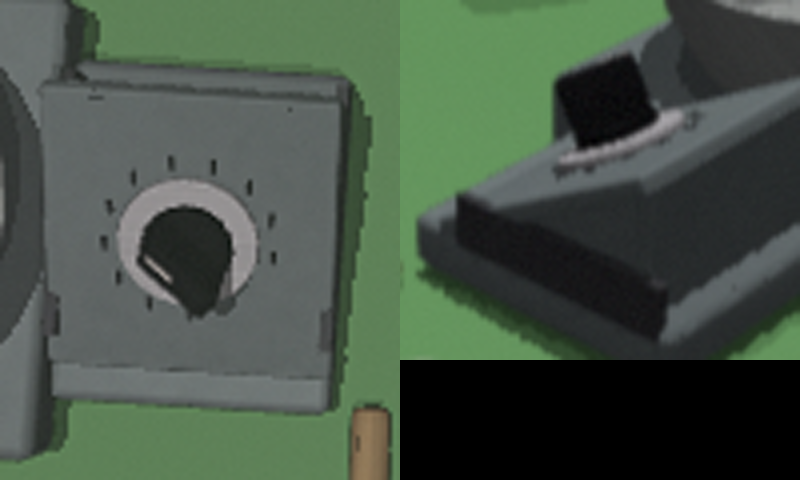

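View pics/z2.png

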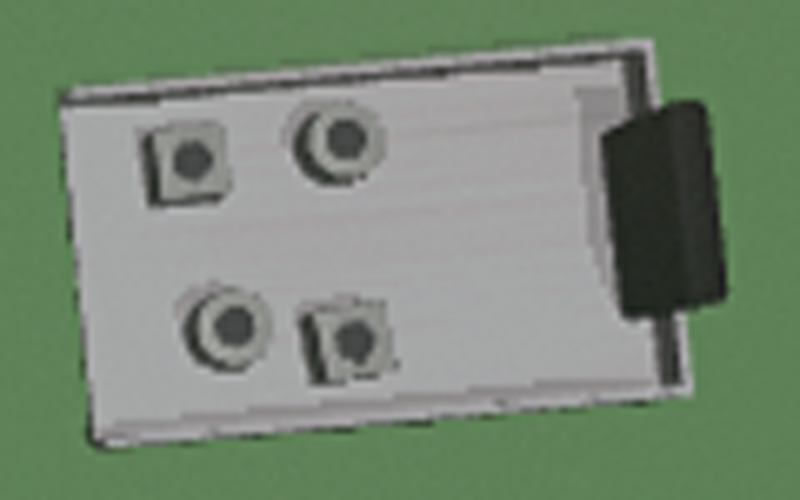

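```bash
python3 - <<'E'
from h import *
t=cv2.imread("pics/top0.png")
P=lambda x,y:(205+x/4,205+y/4)
bl,br=onz("top",P(45,83),.115),onz("top",P(340,98),.115)
fl,fr=onz("top",P(52,362),.034),onz("top",P(328,378),.034)
print("panel",bl,br,fl,fr)
for a,b in((bl,br),(fl,fr)): print(np.linalg.norm(a-b),np.degrees(np.arctan2(*(a-b)[:2]))) 
g=cv2.cvtColor(t,cv2.COLOR_BGR2GRAY)
# skirt: bright, low saturation in knob region
hsv=cv2.cvtColor(t,cv2.COLOR_BGR2HSV)
m=np.zeros_like(g);m[245:285,228:275]=((g>125)&(hsv[...,1]<60))[245:285,228:275]
pts=cv2.findNonZero(m);print("skirt px",len(pts),pts[:,0].min(0),pts[:,0].max(0));h=cv2.convexHull(pts);e=cv2.fitEllipse(h);print(e)
# bowl rim: non green area hull in region
ng=((hsv[...,1]<70)).astype(np.uint8)
print("tray")
m=np.zeros_like(g);m[180:270,380:500]=((hsv[...,1]<60)|(g<50))[180:270,380:500]
m=cv2.morphologyEx(m,cv2.MORPH_OPEN,np.ones((3,3)))
cs,_=cv2.findContours(m,0,2);c=max(cs,key=cv2.contourArea);print(cv2.contourArea(c),cv2.boxPoints(cv2.minAreaRect(c)))
Q=lambda x,y:(380+x*.15,190+y*.15)
for q in((62,95),(95,445),(650,45),(690,392)):print("top of wall corners",onz("top",Q(*q),.023))
for q in((610,130),(710,103),(727,300),(630,318),(690,105),(705,305)):print("plate",onz("top",Q(*q),.065))
for nm,px in(("vial",(346,255)),("blue",(362,228)),("solv",(351,118)),("pin",(434,299)),):print(nm,onz("top",px,.03))
print("bowl",onz("top",(148.5,256.5),.13))
E
```

```text
panel [0.6051 0.1729 0.115 ] [0.5956 0.0373 0.115 ] [0.4752 0.1855 0.034 ] [0.4646 0.049  0.034 ]
0.13594984240630686 4.011095927932629
0.1369394569368852 4.430901909562722
skirt px 371 [234 250] [268 280]
((251.3351593017578, 265.2129821777344), (30.59136962890625, 34.609622955322266), 104.02407836914062)
tray
5011.5 [[387.9944 202.4353]
 [484.9568 194.0038]
 [489.7148 248.7205]
 [392.7524 257.152 ]]
top of wall corners [ 0.6529 -0.1618  0.023 ]
top of wall corners [ 0.5457 -0.1683  0.023 ]
top of wall corners [ 0.665  -0.3427  0.023 ]
top of wall corners [ 0.5583 -0.3499  0.023 ]
plate [ 0.6333 -0.3156  0.065 ]
plate [ 0.6407 -0.3453  0.065 ]
plate [ 0.5826 -0.3475  0.065 ]
plate [ 0.5779 -0.3189  0.065 ]
plate [ 0.6402 -0.3394  0.065 ]
plate [ 0.5813 -0.341   0.065 ]
vial [ 0.5508 -0.0704  0.03  ]
blue [ 0.6046 -0.104   0.03  ]
solv [ 0.8322 -0.0876  0.03  ]
pin [ 0.4596 -0.2437  0.03  ]
bowl [0.5501 0.2918 0.13  ]
```

```bash
cat >> h.py <<'E'
import json
from scipy.spatial.transform import Rotation as R
def cmd(): 
    d=json.load(open("cmd.json"));return np.array(d["p"]),np.array(d["R"])
def setcmd(p,Rm): json.dump({"p":list(map(float,p)),"R":np.array(Rm).tolist()},open("cmd.json","w"))
def plan(p,Rm,save=True):
    """rounded single-row numbers from the commanded pose to the target; saves it as the new command"""
    p0,R0=cmd();d=np.round(R0.T@(np.array(p)-p0)/.15,3);w=np.round(R.from_matrix(R0.T@Rm).as_rotvec()/(2*np.pi),4)
    print("ROW",d.tolist(),w.tolist(),"mm %.0f deg %.0f"%(150*np.linalg.norm(d),360*np.linalg.norm(w)))
    if save:setcmd(p0+R0@d*.15,R0@R.from_rotvec(w*2*np.pi).as_matrix())
def state():
    s=telemetry.read_state();print("t",s["time_s"],"q",s["joint_positions"],"p",s["position"],"op",s["opening"],"F",s["force"],"M",s["moment"]);return s
def frame(z,x):
    z=z/np.linalg.norm(z);x=x-z*(x@z);x/=np.linalg.norm(x);return np.c_[x,np.cross(z,x),z]
E
python3 - <<'E'
from h import *
a=np.radians(160.815);setcmd([.205,.59,.223],frame(np.array([0,0,-1.]),np.array([np.cos(a),np.sin(a),0])))
yaw=np.radians(-4.2);mx=np.array([np.cos(yaw),np.sin(yaw),0]);n=-.5*mx+[0,0,.8660]
p0=np.array([.535,.111,.0745])
def onp(uv,h):
    o,d=ray("top",uv);return o+d*((p0+n*h-o)@n)/(d@n)
c=onp((251.3,265.2),14)if 0 else onp((251.3,265.2),.014)
print("skirt c",c)
P=lambda x,y:(205+x/4,205+y/4)
A,B=onp(P(138,258),.044),onp(P(200,318),.044)
b=A-B;print("edge len",np.linalg.norm(b));b/=np.linalg.norm(b)
print("bar",b,"offset of edge from axis",np.cross(b,n)@(A-c),"mid along",b@((A+B)/2-c))
g=c+n*(.037-.014);print("grip",g)
z0=onp(P(150,303),0)-(c-.014*n);print("angle to tick0 deg",np.degrees(np.arctan2(np.cross(b,z0)@n,b@z0)))
Rm=frame(-n,b);p0_,R0=cmd()
tcp=g+n*(-.019+.003)
print("target tcp",tcp,Rm.tolist())
print(R.from_matrix(R0.T@Rm).as_rotvec(degrees=True))
np.savez("knob.npz",g=g,n=n,b=b,c=c)
plan(tcp+n*.13,R0)   # first call: translate
E
```

```text
skirt c [0.5321 0.1123 0.089 ]
edge len 0.04107137984588822
bar [0.6785 0.6382 0.3637] offset of edge from axis -0.008292094988888868 mid along -0.004169911820037485
grip [0.5207 0.1131 0.1089]
angle to tick0 deg 112.45934622713631
target tcp [0.5286 0.1125 0.095 ] [[0.6785232141348286, 0.5393850802353657, 0.498668209433517], [0.6382127445307622, -0.768988605464425, -0.03661990421057069], [0.36371794099089194, 0.34310386165907175, -0.8660190526287391]]
[-35.225   -8.8951 118.4043]
ROW [-2.665, -2.409, 0.103] [0.0, 0.0, 0.0] mm 539 deg 0
```

```bash
python3 - <<'E'
from h import *
k=np.load("knob.npz");g,n,b=k["g"],k["n"],k["b"]
a=np.radians(160.815);R0=frame(np.array([0,0,-1.]),np.array([np.cos(a),np.sin(a),0]));p0=np.array([.205,.59,.223]);setcmd(p0,R0)
T=g+n*(-.016+.12);R1=frame(-n,b);w=R.from_matrix(R0.T@R1).as_rotvec()
for i in range(1,5): plan(p0+(T-p0)*i/4,R0@R.from_rotvec(w*i/4).as_matrix())
print(cmd())
E
```

```text
ROW [-0.674, -0.6, 0.04] [-0.0245, -0.0062, 0.0822] mm 135 deg 31
ROW [-0.883, -0.192, 0.009] [-0.0244, -0.0062, 0.0823] mm 136 deg 31
ROW [-0.862, 0.267, 0.049] [-0.0245, -0.0061, 0.0822] mm 136 deg 31
ROW [-0.618, 0.642, 0.15] [-0.0245, -0.0062, 0.0822] mm 136 deg 31
(array([0.4688, 0.117 , 0.199 ]), array([[ 0.6784,  0.5392,  0.499 ],
       [ 0.6382, -0.769 , -0.0366],
       [ 0.3639,  0.3433, -0.8659]]))
```

{"name": "carry_out", "arguments": {
  "deltas": [
    [[-0.17,-0.15,0.01,-0.006,-0.0015,0.02,-1],[-0.34,-0.3,0.02,-0.012,-0.003,0.041,-1],[-0.5,-0.45,0.03,-0.018,-0.0045,0.06,-1],[-0.674,-0.6,0.04,-0.0245,-0.0062,0.0822,-1],[-0.674,-0.6,0.04,-0.0245,-0.0062,0.0822,-1],[-0.674,-0.6,0.04,-0.0245,-0.0062,0.0822,-1],[-0.674,-0.6,0.04,-0.0245,-0.0062,0.0822,-1],[-0.674,-0.6,0.04,-0.0245,-0.0062,0.0822,-1],[-0.674,-0.6,0.04,-0.0245,-0.0062,0.0822,-1],[-0.674,-0.6,0.04,-0.0245,-0.0062,0.0822,-1]]
  ]
}}

```text
time_s: 0.93
position: [0.2711, 0.473, 0.2165]
tcp_rot: [[-0.66, 0.743, 0.117], [0.752, 0.651, 0.105], [0.002, 0.157, -0.988]]
force: [0.1, 0.1, -0.0]
opening: 0.995
grasp_force: 0.0
```

{"name": "carry_out", "arguments": {
  "deltas": [
    [[-0.883,-0.192,0.009,-0.0244,-0.0062,0.0823,-1],[-0.883,-0.192,0.009,-0.0244,-0.0062,0.0823,-1],[-0.883,-0.192,0.009,-0.0244,-0.0062,0.0823,-1],[-0.883,-0.192,0.009,-0.0244,-0.0062,0.0823,-1],[-0.883,-0.192,0.009,-0.0244,-0.0062,0.0823,-1],[-0.883,-0.192,0.009,-0.0244,-0.0062,0.0823,-1],[-0.883,-0.192,0.009,-0.0244,-0.0062,0.0823,-1],[-0.883,-0.192,0.009,-0.0244,-0.0062,0.0823,-1],[-0.883,-0.192,0.009,-0.0244,-0.0062,0.0823,-1],[-0.883,-0.192,0.009,-0.0244,-0.0062,0.0823,-1]]
  ]
}}

```text
time_s: 1.77
position: [0.3372, 0.3545, 0.2106]
tcp_rot: [[-0.206, 0.942, 0.266], [0.975, 0.175, 0.135], [0.081, 0.287, -0.954]]
force: [0.4, 0.4, 0.1]
opening: 0.998
grasp_force: 0.0
```

{"name": "carry_out", "arguments": {
  "deltas": [
    [[-0.862,0.267,0.049,-0.0245,-0.0061,0.0822,-1],[-0.862,0.267,0.049,-0.0245,-0.0061,0.0822,-1],[-0.862,0.267,0.049,-0.0245,-0.0061,0.0822,-1],[-0.862,0.267,0.049,-0.0245,-0.0061,0.0822,-1],[-0.862,0.267,0.049,-0.0245,-0.0061,0.0822,-1],[-0.862,0.267,0.049,-0.0245,-0.0061,0.0822,-1],[-0.862,0.267,0.049,-0.0245,-0.0061,0.0822,-1],[-0.862,0.267,0.049,-0.0245,-0.0061,0.0822,-1],[-0.862,0.267,0.049,-0.0245,-0.0061,0.0822,-1],[-0.862,0.267,0.049,-0.0245,-0.0061,0.0822,-1]]
  ]
}}

```text
time_s: 2.6
position: [0.4033, 0.2362, 0.2048]
tcp_rot: [[0.286, 0.867, 0.408], [0.934, -0.348, 0.084], [0.214, 0.357, -0.909]]
force: [0.2, 0.4, -0.3]
opening: 1.002
grasp_force: 0.0
```

{"name": "carry_out", "arguments": {
  "deltas": [
    [[-0.618,0.642,0.15,-0.0245,-0.0062,0.0822,-1],[-0.618,0.642,0.15,-0.0245,-0.0062,0.0822,-1],[-0.618,0.642,0.15,-0.0245,-0.0062,0.0822,-1],[-0.618,0.642,0.15,-0.0245,-0.0062,0.0822,-1],[-0.618,0.642,0.15,-0.0245,-0.0062,0.0822,-1],[-0.618,0.642,0.15,-0.0245,-0.0062,0.0822,-1],[-0.618,0.642,0.15,-0.0245,-0.0062,0.0822,-1],[-0.618,0.642,0.15,-0.0245,-0.0062,0.0822,-1],[-0.618,0.642,0.15,-0.0245,-0.0062,0.0822,-1],[-0.618,0.642,0.15,-0.0245,-0.0062,0.0822,-1]]
  ]
}}

```text
time_s: 3.43
position: [0.4691, 0.1176, 0.1986]
tcp_rot: [[0.678, 0.54, 0.499], [0.639, -0.768, -0.036], [0.364, 0.343, -0.866]]
force: [1.3, -0.2, -0.1]
opening: 1.002
grasp_force: 0.0
```

```bash
cat >> h.py <<'E'
def wproj(p,s):
    c=camera_info("wrist");T=np.eye(4);T[:3,:3]=s["tcp_rot"];T[:3,3]=s["position"]
    q=(np.linalg.inv(T@c["T_tool_cam"])@np.r_[p,1.])[:3];r=np.arctan2(np.hypot(*q[:2]),q[2]);K=c["mtx"]
    return K[:2,2]+K[0,0]*r*q[:2]/np.hypot(*q[:2])
def wray(uv,s):
    c=camera_info("wrist");K=c["mtx"];d=(np.array(uv,float)-K[:2,2])/K[0,0];r=np.hypot(*d)
    v=np.r_[d/r*np.sin(r),np.cos(r)];T=np.eye(4);T[:3,:3]=s["tcp_rot"];T[:3,3]=s["position"];T=T@c["T_tool_cam"]
    return T[:3,3],T[:3,:3]@v
E
python3 - <<'E'
from h import *
s=state();print(s["tcp_rot"]);im=capture("wrist")[:,:,::-1].copy()
k=np.load("knob.npz");g,n,b,c=k["g"],k["n"],k["b"],k["c"];y=np.cross(n,b)
np.savez("w1.npz",p=s["position"],R=s["tcp_rot"]);cv2.imwrite("pics/w1raw.png",im)
for sx in(-1,1):
    for sy in(-1,1):
        q=wproj(g+.007*n+sx*.021*b+sy*.007*y,s);cv2.circle(im,tuple(q.astype(int)),2,(0,0,255),-1);print(q)
cv2.imwrite("pics/w1.png",im)
E
```

```text
t 3.4333 q [  3.1635  16.2136 124.5983 -21.385   10.0434  74.0829] p [0.4691 0.1176 0.1986] op 1.001578608104233 F [ 1.2813 -0.2443 -0.0728] M [-0.0821  0.4135 -0.0151]
[[ 0.6776  0.5401  0.4991]
 [ 0.639  -0.7683 -0.0361]
 [ 0.364   0.3434 -0.8658]]
[330.4639 275.5104]
[311.8543 275.4688]
[331.0114 221.2585]
[311.4834 221.2171]
```

View pics/w1.png

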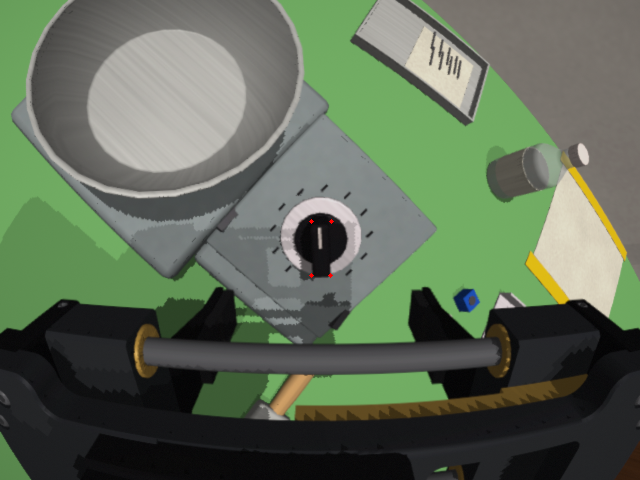

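{"name": "carry_out", "arguments": {
  "deltas": [
    [[0,0,0.15,0,0,0,-1],[0,0,0.3,0,0,0,-1],[0,0,0.42,0,0,0,-1],[0,0,0.52,0,0,0,-1],[0,0,0.6,0,0,0,-1],[0,0,0.66,0,0,0,-1],[0,0,0.72,0,0,0,-1],[0,0,0.77,0,0,0,-1],[0,0,0.8,0,0,0,-1],[0,0,0.8,0,0,0,-1]]
  ]
}}

```text
time_s: 4.32
position: [0.5378, 0.1155, 0.109]
tcp_rot: [[0.686, 0.549, 0.477], [0.64, -0.767, -0.037], [0.346, 0.331, -0.878]]
force: [-0.4, -0.5, -0.3]
opening: 1.0
grasp_force: 0.0
```

{"name": "carry_out", "arguments": {
  "deltas": [
    [[0,0,0,0,0,0,0],[0,0,0,0,0,0,0.4],[0,0,0,0,0,0,1],[0,0,0,0,0,0,1],[0,0,0,0,0,0,1],[0,0,0,0,0,0,1],[0,0,0,0,0,0,1],[0,0,0,0,0,0,1],[0,0,0,0,0,0,1],[0,0,0,0,0,0,1]]
  ]
}}

```text
time_s: 5.15
position: [0.537, 0.1169, 0.1088]
tcp_rot: [[0.687, 0.549, 0.476], [0.638, -0.77, -0.033], [0.348, 0.327, -0.879]]
force: [-2.5, 6.9, -2.2]
opening: 0.329
grasp_force: 4.0
```

```bash
python3 - <<'E'
from h import *
p,Rm=cmd();setcmd(p+Rm[:,2]*.12,Rm);s=state();print(cmd(),s["tcp_rot"],s["grasp_force"])
E
```

```text
t 5.15 q [  2.3306  31.534  119.6576 -81.9298   3.0362 134.3246] p [0.537  0.1169 0.1088] op 0.3293754310233447 F [-2.4594  6.9379 -2.2001] M [1.1055 0.9559 0.5356]
(array([0.5287, 0.1126, 0.0951]), array([[ 0.6784,  0.5392,  0.499 ],
       [ 0.6382, -0.769 , -0.0366],
       [ 0.3639,  0.3433, -0.8659]])) [[ 0.687   0.5487  0.4764]
 [ 0.6377 -0.7696 -0.0331]
 [ 0.3485  0.3265 -0.8786]] 4.016632586717606
```

{"name": "carry_out", "arguments": {
  "deltas": [
    [[0,0,0,0,0,0,-1],[0,0,0,0,0,0,-1],[0,0,0,0,0,0,-1],[0,0,0,0,0,0,-1],[0,0,-0.1,0,0,0,-1],[0,0,-0.25,0,0,0,-1],[0,0,-0.4,0,0,0,-1],[0,0,-0.5,0,0,0,-1],[0,0,-0.6,0,0,0,-1],[0,0,-0.6,0,0,0,-1]]
  ]
}}

```text
time_s: 5.98
position: [0.496, 0.1176, 0.1855]
tcp_rot: [[0.69, 0.546, 0.476], [0.637, -0.77, -0.04], [0.344, 0.33, -0.879]]
force: [0.1, -0.7, 0.1]
opening: 0.961
grasp_force: 0.0
```

```bash
python3 - <<'E'
from h import *
p,Rm=cmd();print("exp if cmd kept",p-Rm[:,2]*.09);s=state();print(s["tcp_rot"])
im=capture("top")[:,:,::-1];cv2.imwrite("pics/t2.png",im)
im=capture("wrist")[:,:,::-1];cv2.imwrite("pics/w2.png",im)
E
```

```text
exp if cmd kept [0.4838 0.1159 0.173 ]
t 5.9833 q [  3.0393  19.4443 121.0106 -18.4318  11.8599  71.1517] p [0.496  0.1176 0.1855] op 0.9613128641191118 F [ 0.0587 -0.6683  0.0951] M [-0.0288  0.4012  0.0396]
[[ 0.6898  0.5459  0.4755]
 [ 0.6368 -0.77   -0.0398]
 [ 0.3444  0.3303 -0.8788]]
```

View pics/w2.png

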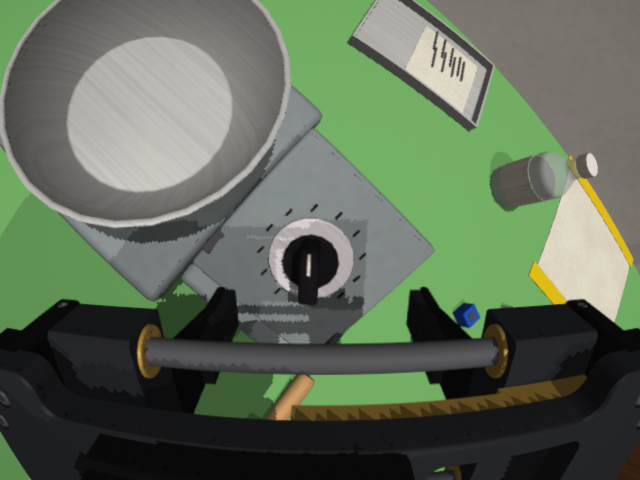

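```bash
python3 - <<'E'
from h import *
s=telemetry.read_state();k=np.load("knob.npz");g,n,b=k["g"],k["n"],k["b"]
for q in(-.021,0,.021):print("pred",wproj(g+.007*n+q*b,s))
setcmd(s["position"],s["tcp_rot"])
yaw=np.radians(-4.2);mx=np.array([np.cos(yaw),np.sin(yaw),0]);t=np.radians(22)
z=np.sin(t)*mx-np.array([0,0,np.cos(t)]);Rm=frame(z,b);G=g+.005*n
np.savez("k2.npz",R=Rm,G=G)
plan(G+z*(.019-.07),Rm);plan(G+z*.019,Rm)
E
```

```text
pred [307.7885 304.0512]
pred [307.2973 277.155 ]
pred [306.8318 248.417 ]
ROW [-0.062, -0.031, 0.171] [0.0135, -0.0132, -0.0011] mm 28 deg 7
ROW [0.0, -0.0, 0.466] [-0.0, -0.0, -0.0] mm 70 deg 0
```

Prediction matches the picture (bar end at 308,303).

{"name": "carry_out", "arguments": {
  "deltas": [
    [[-0.062,-0.031,0.171,0.0135,-0.0132,-0.0011,-1],[-0.062,-0.031,0.171,0.0135,-0.0132,-0.0011,-1],[-0.062,-0.031,0.171,0.0135,-0.0132,-0.0011,-1],[-0.062,-0.031,0.171,0.0135,-0.0132,-0.0011,-1],[-0.062,-0.031,0.171,0.0135,-0.0132,-0.0011,-1],[-0.062,-0.031,0.171,0.0135,-0.0132,-0.0011,-1],[-0.062,-0.031,0.171,0.0135,-0.0132,-0.0011,-1],[-0.062,-0.031,0.171,0.0135,-0.0132,-0.0011,-1],[-0.062,-0.031,0.171,0.0135,-0.0132,-0.0011,-1],[-0.062,-0.031,0.171,0.0135,-0.0132,-0.0011,-1]]
  ]
}}

```text
time_s: 6.92
position: [0.4996, 0.1144, 0.1584]
tcp_rot: [[0.72, 0.586, 0.371], [0.64, -0.768, -0.028], [0.269, 0.258, -0.928]]
force: [0.6, -0.5, -0.3]
opening: 1.002
grasp_force: 0.0
```

{"name": "carry_out", "arguments": {
  "deltas": [
    [[0,0,0.08,0,0,0,-1],[0,0,0.16,0,0,0,-1],[0,0,0.24,0,0,0,-1],[0,0,0.3,0,0,0,-1],[0,0,0.36,0,0,0,-1],[0,0,0.41,0,0,0,-1],[0,0,0.44,0,0,0,-1],[0,0,0.466,0,0,0,-1],[0,0,0.466,0,0,0,-1],[0,0,0.466,0,0,0,-1]]
  ]
}}

```text
time_s: 7.75
position: [0.5256, 0.1124, 0.0933]
tcp_rot: [[0.72, 0.586, 0.371], [0.64, -0.768, -0.028], [0.268, 0.257, -0.928]]
force: [0.0, 1.2, 0.3]
opening: 0.996
grasp_force: 0.0
```

```bash
python3 - <<'E'
from h import *
s=state();k=np.load("k2.npz");print("grasp err tool",k["R"].T@(s["position"]+.019*-s["tcp_rot"][:,2]-k["G"]))
E
```

```text
t 7.75 q [  1.376   32.1777 117.0965 -13.2782   9.2496  64.6015] p [0.5256 0.1124 0.0933] op 0.9961050006030322 F [0.0365 1.1895 0.2707] M [-0.0153  0.3792  0.0191]
grasp err tool [-0.0006 -0.0001  0.0023]
```

{"name": "carry_out", "arguments": {
  "deltas": [
    [[0,0,0,0,0,0,1],[0,0,0,0,0,0,1],[0,0,0,0,0,0,1],[0,0,0,0,0,0,1],[0,0,0,0,0,0,1],[0,0,0,0,0,0,1],[0,0,0,0,0,0,1],[0,0,0,0,0,0,1],[0,0,0,0,0,0,1],[0,0,0,0,0,0,1]]
  ]
}}

```text
time_s: 8.58
position: [0.5257, 0.1124, 0.0933]
tcp_rot: [[0.72, 0.586, 0.371], [0.64, -0.768, -0.028], [0.268, 0.257, -0.928]]
force: [0.1, 0.1, 0.8]
opening: 0.326
grasp_force: 0.0
```

```bash
python3 - <<'E'
from h import *
s=state();print(s["grasp_force"])
E
```

```text
t 8.5833 q [  1.3723  32.1728 117.0957 -13.2748   9.2449  64.5988] p [0.5257 0.1124 0.0933] op 0.3262434513660584 F [0.1444 0.0914 0.7873] M [-0.0941  0.3088 -0.0144]
0.0
```

{"name": "carry_out", "arguments": {
  "deltas": [
    [[0,0,0,0,0,0,1],[0,0,0,0,0,0,1],[0,0,0,0,0,0,1],[0,0,0,0,0,0,1],[0,0,0,0,0,0,1],[0,0,0,0,0,-0.01,1],[0,0,0,0,0,-0.02,1],[0,0,0,0,0,-0.03,1],[0,0,0,0,0,-0.04,1],[0,0,0,0,0,-0.05,1]]
  ]
}}

```text
time_s: 9.42
position: [0.525, 0.1128, 0.0931]
tcp_rot: [[0.502, 0.782, 0.37], [0.847, -0.531, -0.028], [0.175, 0.327, -0.929]]
force: [-1.9, 5.1, -1.4]
opening: 0.18
grasp_force: 30.5
```

```bash
python3 - <<'E'
from h import *
s=state();print(s["grasp_force"],s["moment"]@s["tcp_rot"])
E
```

```text
t 9.4167 q [  1.4197  32.1841 117.1388 -13.2372   9.2426  46.4451] p [0.525  0.1128 0.0931] op 0.17966825254860885 F [-1.8808  5.0905 -1.3842] M [0.3095 0.1747 0.0544]
30.536904379259795 [0.3128 0.1671 0.0592]
```

{"name": "carry_out", "arguments": {
  "deltas": [
    [[0,0,0,0,0,-0.011,1],[0,0,0,0,0,-0.022,1],[0,0,0,0,0,-0.033,1],[0,0,0,0,0,-0.044,1],[0,0,0,0,0,-0.055,1],[0,0,0,0,0,-0.066,1],[0,0,0,0,0,-0.077,1],[0,0,0,0,0,-0.088,1],[0,0,0,0,0,-0.099,1],[0,0,0,0,0,-0.11,1]]
  ]
}}

```text
time_s: 10.25
position: [0.5245, 0.113, 0.0928]
tcp_rot: [[-0.113, 0.923, 0.369], [0.991, 0.132, -0.027], [-0.074, 0.363, -0.929]]
force: [-3.6, 6.8, -3.7]
opening: 0.18
grasp_force: 30.1
```

{"name": "carry_out", "arguments": {
  "deltas": [
    [[0,0,0,0,0,-0.011,1],[0,0,0,0,0,-0.022,1],[0,0,0,0,0,-0.033,1],[0,0,0,0,0,-0.044,1],[0,0,0,0,0,-0.055,1],[0,0,0,0,0,-0.066,1],[0,0,0,0,0,-0.077,1],[0,0,0,0,0,-0.088,1],[0,0,0,0,0,-0.099,1],[0,0,0,0,0,-0.11,1]]
  ]
}}

```text
time_s: 11.08
position: [0.524, 0.1128, 0.0926]
tcp_rot: [[-0.675, 0.639, 0.368], [0.679, 0.733, -0.028], [-0.288, 0.231, -0.929]]
force: [-2.4, 5.2, -3.1]
opening: 0.168
grasp_force: 29.5
```

```bash
python3 - <<'E'
from h import *
s=state();print(s["grasp_force"],s["moment"]@s["tcp_rot"])
E
```

```text
t 11.0833 q [  1.4273  32.2046 117.2013 -13.2404   9.2753 -32.7916] p [0.524  0.1128 0.0926] op 0.16787678829099476 F [-2.354   5.1842 -3.1316] M [0.8962 0.2335 0.4286]
29.459944349946454 [-0.5697  0.8433 -0.075 ]
```

{"name": "carry_out", "arguments": {
  "deltas": [
    [[0,0,0,0,0,-0.004,1],[0,0,0,0,0,-0.008,1],[0,0,0,0,0,-0.012,1],[0,0,0,0,0,-0.016,1],[0,0,0,0,0,-0.02,1],[0,0,0,0,0,-0.024,1],[0,0,0,0,0,-0.028,1],[0,0,0,0,0,-0.032,1],[0,0,0,0,0,-0.036,1],[0,0,0,0,0,-0.04,1]]
  ]
}}

```text
time_s: 11.92
position: [0.524, 0.1127, 0.0926]
tcp_rot: [[-0.812, 0.453, 0.368], [0.477, 0.878, -0.028], [-0.336, 0.153, -0.93]]
force: [-3.0, 5.0, -1.8]
opening: 0.163
grasp_force: 29.5
```

```bash
python3 - <<'E'
from h import *
s=state();print(s["grasp_force"],s["moment"]@s["tcp_rot"])
E
```

```text
t 11.9167 q [  1.4181  32.202  117.202  -13.2453   9.2958 -47.0701] p [0.524  0.1127 0.0926] op 0.1633553965336109 F [-3.027   5.0159 -1.8316] M [0.888  0.3622 0.3118]
29.46359245106578 [-0.6528  0.7682  0.0266]
```

{"name": "carry_out", "arguments": {
  "deltas": [
    [[0,0,0,0,0,-0.004,1],[0,0,0,0,0,-0.008,1],[0,0,0,0,0,-0.012,1],[0,0,0,0,0,-0.016,1],[0,0,0,0,0,-0.02,1],[0,0,0,0,0,-0.024,1],[0,0,0,0,0,-0.028,1],[0,0,0,0,0,-0.032,1],[0,0,0,0,0,-0.036,1],[0,0,0,0,0,-0.04,1]]
  ]
}}

```text
time_s: 12.75
position: [0.5239, 0.1125, 0.0926]
tcp_rot: [[-0.899, 0.237, 0.367], [0.244, 0.969, -0.028], [-0.363, 0.064, -0.93]]
force: [-1.9, 2.9, -1.8]
opening: 0.159
grasp_force: 30.0
```

```bash
python3 - <<'E'
from h import *
s=state();print(s["grasp_force"],s["moment"]@s["tcp_rot"])
E
```

```text
t 12.75 q [  1.4025  32.1983 117.2033 -13.2541   9.3208 -61.4687] p [0.5239 0.1125 0.0926] op 0.15904612535101578 F [-1.8696  2.9131 -1.7955] M [0.6866 0.5064 0.2479]
29.99985259026289 [-0.5838  0.6698  0.0075]
```

{"name": "carry_out", "arguments": {
  "deltas": [
    [[0,0,0,0,0,-0.004,1],[0,0,0,0,0,-0.008,1],[0,0,0,0,0,-0.012,1],[0,0,0,0,0,-0.016,1],[0,0,0,0,0,-0.02,1],[0,0,0,0,0,-0.024,1],[0,0,0,0,0,-0.028,1],[0,0,0,0,0,-0.032,1],[0,0,0,0,0,-0.036,1],[0,0,0,0,0,-0.04,1]]
  ]
}}

```text
time_s: 13.58
position: [0.524, 0.1122, 0.0926]
tcp_rot: [[-0.93, 0.011, 0.367], [0.001, 1.0, -0.028], [-0.367, -0.026, -0.93]]
force: [0.7, 2.6, -2.6]
opening: 0.163
grasp_force: 30.0
```

```bash
python3 - <<'E'
from h import *
s=state();print(s["grasp_force"],s["moment"]@s["tcp_rot"],s["tau"]);c=capture("wrist")[:,:,::-1]
cv2.imwrite("pics/w3.png",c[160:400,160:480])
E
```

```text
t 13.5833 q [  1.3633  32.1985 117.1877 -13.1376   9.3371 -75.7329] p [0.524  0.1122 0.0926] op 0.16257189629627453 F [ 0.6869  2.6391 -2.61  ] M [ 0.6927  0.1466 -0.4533]
30.01256282441318 [-0.4776  0.1658  0.6718] [ -0.8735 -35.721   -8.5135  -0.9582  -1.4415  -0.5749]
```

View pics/w3.png

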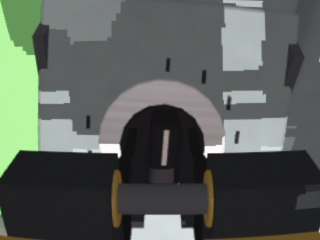

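{"name": "carry_out", "arguments": {
  "deltas": [
    [[0,0,0,0,0,0,-1],[0,0,0,0,0,0,-1],[0,0,0,0,0,0,-1],[0,0,0,0,0,0,-1],[0,0,0,0,0,0,-1],[0,0,-0.08,0,0,0,-1],[0,0,-0.25,0,0,0,-1],[0,0,-0.45,0,0,0,-1],[0,0,-0.65,0,0,0,-1],[0,0,-0.7,0,0,0,-1]]
  ]
}}

```text
time_s: 14.47
position: [0.4868, 0.1156, 0.1943]
tcp_rot: [[-0.927, 0.007, 0.376], [-0.004, 1.0, -0.028], [-0.376, -0.027, -0.926]]
force: [-0.6, -0.5, -0.3]
opening: 0.846
grasp_force: 0.0
```

```bash
python3 - <<'E'
from h import *
s=state();p0,R0=s["position"],s["tcp_rot"];setcmd(p0,R0)
c=capture("wrist")[:,:,::-1];cv2.imwrite("pics/w4.png",c[100:400,160:480])
cv2.imwrite("pics/t4.png",capture("top")[:,:,::-1])
R1=frame(np.array([0,0,-1.]),np.array([-.9977,-.068,0]));T=np.array([.611,-.3385,.17])
w=R.from_matrix(R0.T@R1).as_rotvec()
for i in range(1,5): plan(p0+(T-p0)*i/4,R0@R.from_rotvec(w*i/4).as_matrix())
E
```

```text
t 14.4667 q [  1.997   17.7085 117.1264  -5.9183  23.2695 -82.9283] p [0.4868 0.1156 0.1943] op 0.8463387521854567 F [-0.6259 -0.4597 -0.2685] M [ 0.0249  0.1715 -0.0306]
ROW [-0.174, -0.754, 0.136] [-0.0016, 0.0153, -0.0027] mm 118 deg 6
ROW [-0.173, -0.758, 0.112] [-0.0017, 0.0153, -0.0028] mm 118 deg 6
ROW [-0.169, -0.762, 0.087] [-0.0016, 0.0152, -0.0027] mm 118 deg 6
ROW [-0.163, -0.766, 0.064] [-0.0016, 0.0153, -0.0027] mm 118 deg 6
```

View pics/w4.png

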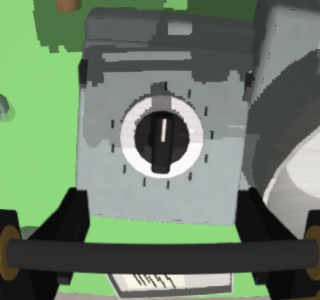

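{"name": "carry_out", "arguments": {
  "deltas": [
    [[-0.174,-0.754,0.136,-0.0016,0.0153,-0.0027,-1],[-0.174,-0.754,0.136,-0.0016,0.0153,-0.0027,-1],[-0.174,-0.754,0.136,-0.0016,0.0153,-0.0027,-1],[-0.174,-0.754,0.136,-0.0016,0.0153,-0.0027,-1],[-0.174,-0.754,0.136,-0.0016,0.0153,-0.0027,-1],[-0.174,-0.754,0.136,-0.0016,0.0153,-0.0027,-1],[-0.174,-0.754,0.136,-0.0016,0.0153,-0.0027,-1],[-0.174,-0.754,0.136,-0.0016,0.0153,-0.0027,-1],[-0.174,-0.754,0.136,-0.0016,0.0153,-0.0027,-1],[-0.174,-0.754,0.136,-0.0016,0.0153,-0.0027,-1]]
  ]
}}

```text
time_s: 15.4
position: [0.5173, 0.0029, 0.1846]
tcp_rot: [[-0.96, -0.014, 0.28], [-0.02, 1.0, -0.018], [-0.279, -0.023, -0.96]]
force: [0.7, -0.5, 0.2]
opening: 0.998
grasp_force: 0.0
```

{"name": "carry_out", "arguments": {
  "deltas": [
    [[-0.173,-0.758,0.112,-0.0017,0.0153,-0.0028,-1],[-0.173,-0.758,0.112,-0.0017,0.0153,-0.0028,-1],[-0.173,-0.758,0.112,-0.0017,0.0153,-0.0028,-1],[-0.173,-0.758,0.112,-0.0017,0.0153,-0.0028,-1],[-0.173,-0.758,0.112,-0.0017,0.0153,-0.0028,-1],[-0.173,-0.758,0.112,-0.0017,0.0153,-0.0028,-1],[-0.173,-0.758,0.112,-0.0017,0.0153,-0.0028,-1],[-0.173,-0.758,0.112,-0.0017,0.0153,-0.0028,-1],[-0.173,-0.758,0.112,-0.0017,0.0153,-0.0028,-1],[-0.173,-0.758,0.112,-0.0017,0.0153,-0.0028,-1]]
  ]
}}

```text
time_s: 16.23
position: [0.5485, -0.1107, 0.1786]
tcp_rot: [[-0.982, -0.033, 0.186], [-0.036, 0.999, -0.011], [-0.186, -0.017, -0.982]]
force: [-0.4, -0.0, 0.3]
opening: 1.0
grasp_force: 0.0
```

{"name": "carry_out", "arguments": {
  "deltas": [
    [[-0.169,-0.762,0.087,-0.0016,0.0152,-0.0027,-1],[-0.169,-0.762,0.087,-0.0016,0.0152,-0.0027,-1],[-0.169,-0.762,0.087,-0.0016,0.0152,-0.0027,-1],[-0.169,-0.762,0.087,-0.0016,0.0152,-0.0027,-1],[-0.169,-0.762,0.087,-0.0016,0.0152,-0.0027,-1],[-0.169,-0.762,0.087,-0.0016,0.0152,-0.0027,-1],[-0.169,-0.762,0.087,-0.0016,0.0152,-0.0027,-1],[-0.169,-0.762,0.087,-0.0016,0.0152,-0.0027,-1],[-0.169,-0.762,0.087,-0.0016,0.0152,-0.0027,-1],[-0.169,-0.762,0.087,-0.0016,0.0152,-0.0027,-1]]
  ]
}}

```text
time_s: 17.07
position: [0.5795, -0.2242, 0.1725]
tcp_rot: [[-0.995, -0.051, 0.091], [-0.052, 0.999, -0.005], [-0.091, -0.009, -0.996]]
force: [-0.4, -0.7, 0.7]
opening: 1.0
grasp_force: 0.0
```

{"name": "carry_out", "arguments": {
  "deltas": [
    [[-0.163,-0.766,0.064,-0.0016,0.0153,-0.0027,-1],[-0.163,-0.766,0.064,-0.0016,0.0153,-0.0027,-1],[-0.163,-0.766,0.064,-0.0016,0.0153,-0.0027,-1],[-0.163,-0.766,0.064,-0.0016,0.0153,-0.0027,-1],[-0.163,-0.766,0.064,-0.0016,0.0153,-0.0027,-1],[-0.163,-0.766,0.064,-0.0016,0.0153,-0.0027,-1],[-0.163,-0.766,0.064,-0.0016,0.0153,-0.0027,-1],[-0.163,-0.766,0.064,-0.0016,0.0153,-0.0027,-1],[-0.163,-0.766,0.064,-0.0016,0.0153,-0.0027,-1],[-0.163,-0.766,0.064,-0.0016,0.0153,-0.0027,-1]]
  ]
}}

```text
time_s: 17.9
position: [0.6105, -0.3378, 0.1664]
tcp_rot: [[-0.998, -0.068, -0.005], [-0.068, 0.998, -0.0], [0.005, -0.0, -1.0]]
force: [-0.4, -0.9, -0.3]
opening: 1.002
grasp_force: 0.0
```

```bash
python3 - <<'E'
from h import *
s=state();print(s["tcp_rot"]);im=capture("wrist")[:,:,::-1].copy()
yt=np.array([-.068,.9977,0]);xt=np.array([.9977,.068,0]);g=np.array([.611,-.3385,.065])
for a in(-.03,.03):
    for b in(-.007,.007):
        q=wproj(g+a*xt+b*yt,s);print(q);cv2.circle(im,tuple(np.round(q).astype(int)),1,(0,0,255),-1)
cv2.imwrite("pics/w5.png",im[100:480,100:540])
E
```

```text
t 17.9 q [ -38.0233   39.391    73.3755   -0.212    67.4457 -131.8497] p [ 0.6105 -0.3378  0.1664] op 1.0023626023773025 F [-0.4404 -0.9475 -0.3331] M [ 0.0752 -0.031  -0.0338]
[[-0.9977 -0.0682 -0.005 ]
 [-0.0682  0.9977 -0.0004]
 [ 0.005  -0.0001 -1.    ]]
[312.072  204.3833]
[331.4065 204.4054]
[312.6216 280.9811]
[330.7488 281.0076]
```

View pics/w5.png

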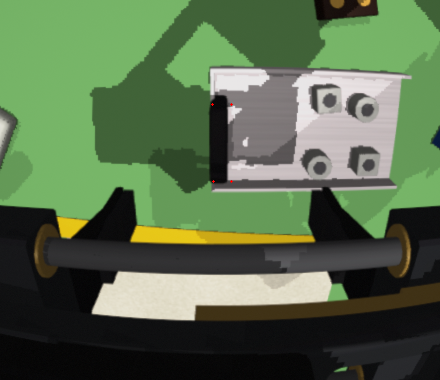

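{"name": "carry_out", "arguments": {
  "deltas": [
    [[0,-0.01,0.2,0,0,0,-1],[0,-0.01,0.38,0,0,0,-1],[0,-0.01,0.52,0,0,0,-1],[0,-0.01,0.64,0,0,0,-1],[0,-0.01,0.74,0,0,0,-1],[0,-0.01,0.82,0,0,0,-1],[0,-0.01,0.88,0,0,0,-1],[0,-0.01,0.91,0,0,0,-1],[0,-0.01,0.935,0,0,0,-1],[0,-0.01,0.935,0,0,0,-0.2]]
  ]
}}

```text
time_s: 18.78
position: [0.6099, -0.3403, 0.0256]
tcp_rot: [[-0.998, -0.067, -0.005], [-0.067, 0.998, -0.0], [0.005, 0.0, -1.0]]
force: [-0.1, -0.3, -0.7]
opening: 0.974
grasp_force: 0.0
```

{"name": "carry_out", "arguments": {
  "deltas": [
    [[0,0,0,0,0,0,1],[0,0,0,0,0,0,1],[0,0,0,0,0,0,1],[0,0,0,0,0,0,1],[0,0,0,0,0,0,1],[0,0,0,0,0,0,1],[0,0,0,0,0,0,1],[0,0,0,0,0,0,1],[0,0,0,0,0,0,1],[0,0,0,0,0,0,1]]
  ]
}}

```text
time_s: 19.62
position: [0.6098, -0.3404, 0.0257]
tcp_rot: [[-0.998, -0.067, -0.005], [-0.067, 0.998, -0.0], [0.005, -0.0, -1.0]]
force: [-0.0, -0.4, -0.3]
opening: 0.248
grasp_force: 0.0
```

{"name": "carry_out", "arguments": {
  "deltas": [
    [[0,0,0,0,0,0,1],[0,0,0,0,0,0,1],[0,0,0,0,0,0,1],[0,0,0,0,0,0,1],[0,0,-0.01,0,0,0,1],[0,0,-0.02,0,0,0,1],[0,0,-0.03,0,0,0,1],[0,0,-0.05,0,0,0,1],[0,0,-0.07,0,0,0,1],[0,0,-0.1,0,0,0,1]]
  ]
}}

```text
time_s: 20.45
position: [0.6097, -0.3402, 0.0407]
tcp_rot: [[-0.998, -0.067, -0.006], [-0.067, 0.998, 0.0], [0.006, 0.0, -1.0]]
force: [-0.6, -0.3, -2.9]
opening: 0.158
grasp_force: 30.0
```

```bash
python3 - <<'E'
from h import *
s=state();print(s["tcp_rot"],s["grasp_force"]);im=capture("scene")[:,:,::-1]
im2=capture("wrist")[:,:,::-1]
o=np.zeros((480,800,3),np.uint8);o[:,:400]=cv2.resize(im[240:480,100:300],(400,480));o[:330,400:]=im2[90:420,160:560];cv2.imwrite("pics/s6.png",o)
E
```

```text
t 20.45 q [ -38.2176   48.16     77.3147   -0.242    54.7793 -131.9249] p [ 0.6097 -0.3402  0.0407] op 0.1577448481069864 F [-0.6045 -0.2769 -2.8895] M [-0.232  -0.0588 -0.0306]
[[-0.9977 -0.0671 -0.0056]
 [-0.0671  0.9977  0.    ]
 [ 0.0056  0.0004 -1.    ]] 30.005371731240302
```

View pics/s6.png

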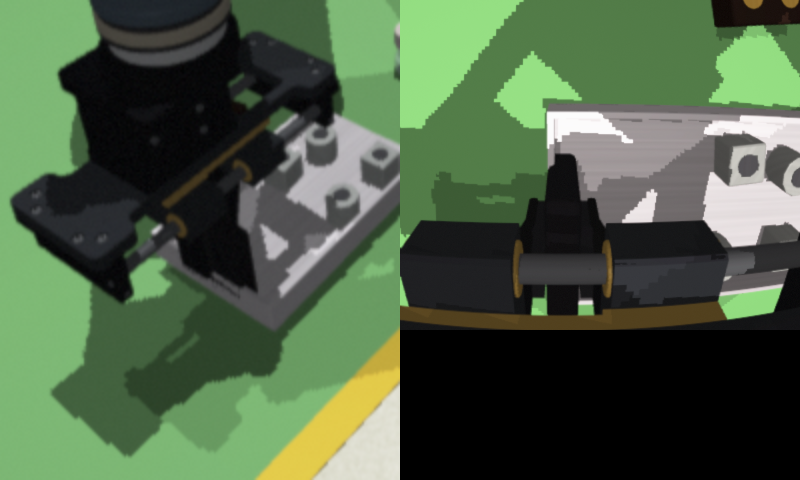

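{"name": "carry_out", "arguments": {
  "deltas": [
    [[0,0,-0.02,0,0,0,1],[0,0,-0.06,0,0,0,1],[0,0,-0.12,0,0,0,1],[0,0,-0.2,0,0,0,1],[0,0,-0.3,0,0,0,1],[0,0,-0.4,0,0,0,1],[0,0,-0.5,0,0,0,1],[0,0,-0.58,0,0,0,1],[0,0,-0.64,0,0,0,1],[0,0,-0.667,0,0,0,1]]
  ]
}}

```text
time_s: 21.38
position: [0.6113, -0.3409, 0.1433]
tcp_rot: [[-0.998, -0.067, -0.002], [-0.067, 0.998, -0.003], [0.003, -0.002, -1.0]]
force: [-0.1, -0.3, -2.3]
opening: 0.156
grasp_force: 30.0
```

{"name": "carry_out", "arguments": {
  "deltas": [
    [[0,0.02,-0.02,0,0,0,1],[0,0.06,-0.05,0,0,0,1],[0,0.12,-0.09,0,0,0,1],[0.005,0.2,-0.13,0,0,0,1],[0.01,0.29,-0.17,0,0,0,1],[0.015,0.38,-0.21,0,0,0,1],[0.02,0.47,-0.24,0,0,0,1],[0.025,0.56,-0.27,0,0,0,1],[0.03,0.65,-0.29,0,0,0,1],[0.035,0.74,-0.3,0,0,0,1]]
  ]
}}

```text
time_s: 22.22
position: [0.598, -0.2284, 0.1866]
tcp_rot: [[-0.998, -0.068, -0.004], [-0.068, 0.998, -0.001], [0.004, -0.001, -1.0]]
force: [1.1, -0.8, -3.4]
opening: 0.157
grasp_force: 30.0
```

{"name": "carry_out", "arguments": {
  "deltas": [
    [[0.005,0.095,0,0,0,0,1],[0.01,0.195,0,0,0,0,1],[0.015,0.295,0,0,0,0,1],[0.02,0.395,0,0,0,0,1],[0.025,0.495,0,0,0,0,1],[0.03,0.595,0,0,0,0,1],[0.035,0.695,0,0,0,0,1],[0.04,0.795,0,0,0,0,1],[0.045,0.895,0,0,0,0,1],[0.05,0.995,0,0,0,0,1]]
  ]
}}

```text
time_s: 23.05
position: [0.5803, -0.08, 0.1859]
tcp_rot: [[-0.998, -0.067, -0.005], [-0.067, 0.998, -0.0], [0.005, -0.0, -1.0]]
force: [0.4, 0.3, -2.8]
opening: 0.16
grasp_force: 30.0
```

```bash
cat >> h.py <<'E'
def traypose(s):
    Rt=s["tcp_rot"]@np.diag([-1,1,-1.]);g=s["position"]-.019*s["tcp_rot"][:,2]
    return g-Rt@np.array([0,-.083,.0447]),Rt
E
python3 - <<'E'
from h import *
s=state();o,Rt=traypose(s);print(o+Rt@[0,.09,0],o,Rt)
E
```

```text
t 23.05 q [ -18.7118   29.8523   89.7844   -0.1314   60.6297 -112.4929] p [ 0.5803 -0.08    0.1859] op 0.15986161323344242 F [ 0.3611  0.3128 -2.8102] M [-0.2091  0.0139 -0.0002]
[0.5686 0.0926 0.1601] [0.5746 0.0028 0.1601] [[ 0.9977 -0.0671  0.005 ]
 [ 0.0671  0.9977  0.0004]
 [-0.0051 -0.0001  1.    ]]
```

{"name": "carry_out", "arguments": {
  "deltas": [
    [[0.003,0.1,0,0,0,0,1],[0.006,0.2,0,0,0,0,1],[0.01,0.3,0,0,0,0,1],[0.013,0.39,0,0,0,0,1],[0.016,0.48,0,0,0,0,1],[0.019,0.57,0,0,0,0,1],[0.022,0.65,0,0,0,0,1],[0.025,0.72,0,0,0,0,1],[0.028,0.79,0,0,0,0,1],[0.03,0.85,0,0,0,0,1]]
  ]
}}

```text
time_s: 23.88
position: [0.5673, 0.0465, 0.1859]
tcp_rot: [[-0.998, -0.067, -0.005], [-0.067, 0.998, -0.0], [0.005, 0.0, -1.0]]
force: [0.0, -0.4, -3.5]
opening: 0.164
grasp_force: 30.0
```

{"name": "carry_out", "arguments": {
  "deltas": [
    [[0.002,0.055,0,0,0,0,1],[0.004,0.11,0,0,0,0,1],[0.006,0.16,0,0,0,0,1],[0.008,0.21,0,0,0,0,1],[0.01,0.255,0,0,0,0,1],[0.01,0.295,0,0,0,0,1],[0.01,0.33,0,0,0,0,1],[0.01,0.36,0,0,0,0,1],[0.01,0.385,0,0,0,0,1],[0.01,0.4,0,0,0,0,1]]
  ]
}}

```text
time_s: 24.72
position: [0.5619, 0.1056, 0.1858]
tcp_rot: [[-0.998, -0.067, -0.005], [-0.067, 0.998, -0.0], [0.005, -0.0, -1.0]]
force: [-1.0, -0.3, -3.5]
opening: 0.164
grasp_force: 30.0
```

```bash
python3 - <<'E'
from h import *
s=state();o,Rt=traypose(s);lip=o+Rt@[0,.09,0];print(lip)
p0,R0=s["position"].copy(),s["tcp_rot"].copy();setcmd(p0,R0)
xt=np.array([.9977,.067,0]);yt=np.array([-.067,.9977,0]);base=np.c_[xt,yt,[0,0,1.]]
L=np.array([.549,.294,0])-.010*yt
im=capture("top")[:,:,::-1].copy()
# rim drawn for check of bowl centre
for c,r,z in(((.549,.294),.108,.13),):
    for a in np.arange(0,6.28,.1):
        cv2.circle(im,tuple(np.round(proj("top",np.array([c[0]+r*np.cos(a),c[1]+r*np.sin(a),z]))).astype(int)),0,(0,0,255),-1)
cv2.imwrite("pics/t7.png",cv2.resize(im[180:340,60:320],(780,480)))
def tgt(th,z):
    t=np.radians(th);Rt=base@R.from_euler("x",-t).as_matrix()
    lip=L+[0,0,z];g=lip+Rt@np.array([0,-.173,.0447]);Rm=Rt@np.diag([-1,1,-1.]);return g+.019*Rm[:,2],Rm
for th in(8,16,24,30,36,42,48):
    z=max(.141-.077*np.tan(np.radians(th)),.078);print(th,round(z,4));plan(*tgt(th,z))
E
```

```text
t 24.7167 q [ -0.5383  28.8507  91.8145  -0.027   59.6276 -94.3787] p [0.5619 0.1056 0.1858] op 0.16370186796684397 F [-0.9854 -0.2817 -3.4686] M [-0.1499  0.0644 -0.0075]
[0.5502 0.2782 0.1601]
8 0.1302
ROW [0.002, 0.074, 0.041] [0.0222, -0.0008, 0.0001] mm 13 deg 8
16 0.1189
ROW [-0.0, 0.046, -0.085] [0.0222, -0.0, -0.0] mm 14 deg 8
24 0.1067
ROW [-0.0, 0.057, -0.08] [0.0223, -0.0, -0.0] mm 15 deg 8
30 0.0965
ROW [-0.0, 0.052, -0.058] [0.0166, -0.0, -0.0] mm 12 deg 6
36 0.0851
ROW [-0.0, 0.062, -0.053] [0.0167, -0.0, -0.0] mm 12 deg 6
42 0.078
ROW [-0.0, 0.052, -0.082] [0.0167, -0.0, -0.0] mm 15 deg 6
48 0.078
ROW [-0.0, 0.025, -0.119] [0.0166, -0.0, 0.0] mm 18 deg 6
```

View pics/t7.png

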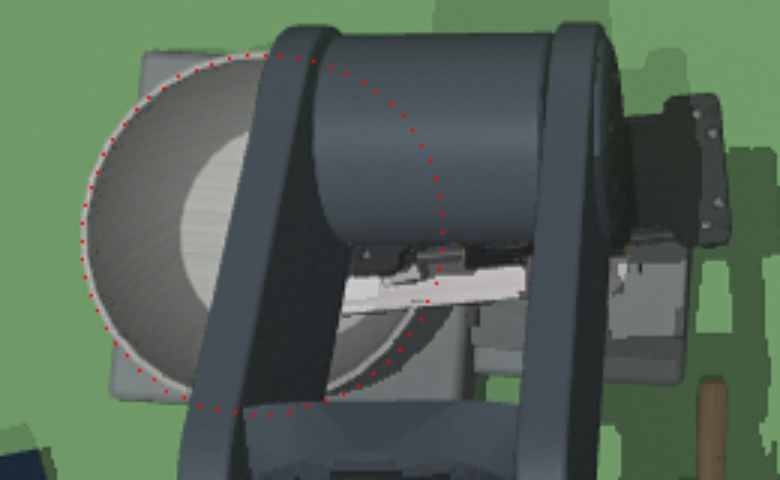

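{"name": "carry_out", "arguments": {
  "deltas": [
    [[0,0.01,0.005,0.003,0,0,1],[0,0.02,0.01,0.006,0,0,1],[0.001,0.03,0.015,0.009,0,0,1],[0.001,0.04,0.02,0.012,0,0,1],[0.001,0.05,0.027,0.015,-0.0004,0,1],[0.002,0.06,0.034,0.018,-0.0006,0,1],[0.002,0.068,0.038,0.02,-0.0008,0,1],[0.002,0.074,0.041,0.0222,-0.0008,0.0001,1],[0.002,0.074,0.041,0.0222,-0.0008,0.0001,1],[0.002,0.074,0.041,0.0222,-0.0008,0.0001,1]]
  ]
}}

```text
time_s: 25.6
position: [0.5608, 0.1165, 0.1796]
tcp_rot: [[-0.998, -0.067, 0.009], [-0.067, 0.988, -0.139], [0.0, -0.139, -0.99]]
force: [-1.0, -0.3, -2.3]
opening: 0.159
grasp_force: 30.0
```

{"name": "carry_out", "arguments": {
  "deltas": [
    [[0,0.005,-0.009,0.0022,0,0,1],[0,0.009,-0.017,0.0044,0,0,1],[0,0.014,-0.026,0.0067,0,0,1],[0,0.018,-0.034,0.0089,0,0,1],[0,0.023,-0.043,0.0111,0,0,1],[0,0.028,-0.051,0.0133,0,0,1],[0,0.032,-0.06,0.0155,0,0,1],[0,0.037,-0.068,0.0178,0,0,1],[0,0.041,-0.077,0.02,0,0,1],[0,0.046,-0.085,0.0222,0,0,1]]
  ]
}}

```text
time_s: 26.43
position: [0.5603, 0.1249, 0.1915]
tcp_rot: [[-0.998, -0.064, 0.018], [-0.067, 0.959, -0.276], [-0.0, -0.277, -0.961]]
force: [-0.0, 0.4, -2.6]
opening: 0.159
grasp_force: 30.0
```

```bash
python3 - <<'E'
from h import *
s=state();o,Rt=traypose(s);print("lip",o+Rt@[0,.09,0],"tilt",np.degrees(np.arcsin(-Rt[2,1])));print(cmd()[0])
E
```

```text
t 26.4333 q [  9.8797  30.7039  89.3103 -18.0027  62.9066 -75.284 ] p [0.5603 0.1249 0.1915] op 0.15938802567655025 F [-0.0425  0.4182 -2.5524] M [ 0.1242  0.033  -0.0284]
lip [0.5497 0.2837 0.1189] tilt 16.06255070387693
[0.5561 0.1876 0.2237]
```

Tracking well. Continue to 24°, 30°, 36°.

{"name": "carry_out", "arguments": {
  "deltas": [
    [[0,0.006,-0.008,0.0022,0,0,1],[0,0.011,-0.016,0.0045,0,0,1],[0,0.017,-0.024,0.0067,0,0,1],[0,0.023,-0.032,0.0089,0,0,1],[0,0.029,-0.04,0.0111,0,0,1],[0,0.034,-0.048,0.0134,0,0,1],[0,0.04,-0.056,0.0156,0,0,1],[0,0.046,-0.064,0.0178,0,0,1],[0,0.051,-0.072,0.02,0,0,1],[0,0.057,-0.08,0.0223,0,0,1]]
  ]
}}

```text
time_s: 27.27
position: [0.5595, 0.1364, 0.2006]
tcp_rot: [[-0.998, -0.061, 0.027], [-0.067, 0.911, -0.407], [-0.0, -0.408, -0.913]]
force: [-0.4, 0.0, -2.0]
opening: 0.154
grasp_force: 30.0
```

{"name": "carry_out", "arguments": {
  "deltas": [
    [[0,0.005,-0.006,0.0017,0,0,1],[0,0.01,-0.012,0.0033,0,0,1],[0,0.016,-0.017,0.005,0,0,1],[0,0.021,-0.023,0.0066,0,0,1],[0,0.026,-0.029,0.0083,0,0,1],[0,0.031,-0.035,0.01,0,0,1],[0,0.036,-0.041,0.0116,0,0,1],[0,0.042,-0.046,0.0133,0,0,1],[0,0.047,-0.052,0.0149,0,0,1],[0,0.052,-0.058,0.0166,0,0,1]]
  ]
}}

```text
time_s: 28.1
position: [0.5588, 0.1471, 0.2054]
tcp_rot: [[-0.998, -0.058, 0.033], [-0.067, 0.864, -0.5], [0.0, -0.501, -0.866]]
force: [-0.0, 0.3, -2.8]
opening: 0.156
grasp_force: 30.0
```

{"name": "carry_out", "arguments": {
  "deltas": [
    [[0,0.006,-0.005,0.0017,0,0,1],[0,0.012,-0.011,0.0033,0,0,1],[0,0.019,-0.016,0.005,0,0,1],[0,0.025,-0.021,0.0067,0,0,1],[0,0.031,-0.027,0.0083,0,0,1],[0,0.037,-0.032,0.01,0,0,1],[0,0.043,-0.037,0.0117,0,0,1],[0,0.05,-0.042,0.0134,0,0,1],[0,0.056,-0.048,0.015,0,0,1],[0,0.062,-0.053,0.0167,0,0,1]]
  ]
}}

```text
time_s: 28.93
position: [0.558, 0.1591, 0.2076]
tcp_rot: [[-0.998, -0.054, 0.039], [-0.067, 0.807, -0.587], [-0.0, -0.589, -0.808]]
force: [0.2, 0.5, -2.7]
opening: 0.156
grasp_force: 30.0
```

```bash
python3 - <<'E'
from h import *
s=state();o,Rt=traypose(s);print("lip",o+Rt@[0,.09,0],"tilt",np.degrees(np.arcsin(-Rt[2,1])))
E
```

```text
t 28.9333 q [ 21.849   36.3913  83.2683 -35.2319  76.0016 -58.3886] p [0.558  0.1591 0.2076] op 0.15580620337142423 F [ 0.2471  0.5345 -2.7226] M [0.5012 0.0679 0.0069]
lip [0.5497 0.2836 0.085 ] tilt 36.057696842355384
```

{"name": "carry_out", "arguments": {
  "deltas": [
    [[0,0.005,-0.008,0.0017,0,0,1],[0,0.01,-0.016,0.0033,0,0,1],[0,0.016,-0.025,0.005,0,0,1],[0,0.021,-0.033,0.0067,0,0,1],[0,0.026,-0.041,0.0083,0,0,1],[0,0.031,-0.049,0.01,0,0,1],[0,0.036,-0.057,0.0117,0,0,1],[0,0.042,-0.066,0.0134,0,0,1],[0,0.047,-0.074,0.015,0,0,1],[0,0.052,-0.082,0.0167,0,0,1]]
  ]
}}

```text
time_s: 29.77
position: [0.5572, 0.1726, 0.2131]
tcp_rot: [[-0.998, -0.049, 0.045], [-0.067, 0.741, -0.669], [-0.0, -0.67, -0.742]]
force: [0.2, -0.1, -1.8]
opening: 0.156
grasp_force: 30.0
```

```bash
python3 - <<'E'
from h import *
s=state();o,Rt=traypose(s);print("lip",o+Rt@[0,.09,0],"tilt",np.degrees(np.arcsin(-Rt[2,1])))
im=capture("wrist")[:,:,::-1];cv2.imwrite("pics/w8.png",im)
w1=capture("scene")[:,:,::-1];cv2.imwrite("pics/s8.png",w1)
# dark insert holes on the tray floor?
g=cv2.cvtColor(im,cv2.COLOR_BGR2GRAY)
for y,x in((-.02,-.03),(.0,.0),(.04,0),(.08,0.)):print(wproj(o+Rt@[x,y,.003],s))
E
```

```text
t 29.7667 q [ 25.0745  38.7448  80.9125 -39.2283  81.0052 -55.0783] p [0.5572 0.1726 0.2131] op 0.15628890977893944 F [ 0.1913 -0.1224 -1.795 ] M [ 0.4823  0.0459 -0.0002]
lip [0.5498 0.2835 0.0781] tilt 42.07752265084881
[440.6285 233.6154]
[467.5549 284.1239]
[525.7943 282.115 ]
[574.7646 279.8373]
```

{"name": "carry_out", "arguments": {
  "deltas": [
    [[0,0.003,-0.015,0.0021,0,0,1],[0,0.006,-0.03,0.0042,0,0,1],[0,0.009,-0.045,0.0062,0,0,1],[0,0.012,-0.06,0.0083,0,0,1],[0,0.015,-0.075,0.0104,0,0,1],[0,0.019,-0.09,0.0125,0,0,1],[0,0.022,-0.105,0.0145,0,0,1],[0,0.025,-0.119,0.0166,0,0,1],[0,0.025,-0.119,0.0166,0,0,1],[0,0.025,-0.119,0.0166,0,0,1]]
  ]
}}

```text
time_s: 30.7
position: [0.5561, 0.1875, 0.2235]
tcp_rot: [[-0.998, -0.045, 0.05], [-0.067, 0.668, -0.741], [0.0, -0.743, -0.669]]
force: [-0.4, -0.0, -1.5]
opening: 0.159
grasp_force: 30.0
```

```bash
python3 - <<'E'
from h import *
F=[]
for i in range(8):
    im=capture("wrist");s=telemetry.read_state();F.append(np.r_[s["force"],s["moment"]])
print(np.mean(F,0),np.std(F,0));cv2.imwrite("pics/w9.png",im[:,:,::-1])
sc=capture("scene")[:,:,::-1];cv2.imwrite("pics/s9.png",sc)
g8=cv2.imread("pics/w8.png",0).astype(int);g9=cv2.cvtColor(im,cv2.COLOR_RGB2GRAY)
print(g9[150:330:8,360:640:8])
E
```

```text
[-0.2158 -0.1639 -1.6164  0.5833  0.0522 -0.0021] [0.5264 0.4506 0.4701 0.0349 0.0283 0.0167]
[[163 161 162 163 160 160 164 162 163 160 161 161 160 159 159 159 161 201
  218 112 118 118 118 122 123 124 123  82  78  75  76  70  70  68  68]
 [162 150 106 134 164  94  74 161 163 163 159 162 164 160 163 159 221 176
  117 118 124 121 126 126 130 129 126  84  80  78  78  77  69  68  68]
 [164  93  31  13 107 126 209 162 156 164 160 158 160 163 162 215 139 123
  125 125 129 128 131 132 136 135 130  85  81  80  81  79  69  69  68]
 [123  53  20  13  14  32 204 237 150 165  94 135 160 158 215 152 120 129
  131 131 135 133 136 140 140 138 134 139  83  82  82  81  76  70  69]
 [ 30  33  15  13  13  28  80 238  83 163  93  92  94 207 157 125 129 133
  135 133 141 143 141 144 141 143 142 161 112 114 115 117 106  71  69]
 [ 32  20  15  14  23  30  20 239 135 114  94  93  99 109  87  89  88  91
   95 110  96  93 130 142 149 202 223 226 131 119 121 119 116  79  80]
 [103 102 102 102 102 102 103 102 101 101 101 101 100 100  99  98  98  98
   98  96  95  92  93  93 116 119 117 117 183 116 118 116 120 
[... 1629 characters left out ...]
 106 105 105 106 104 105 105 105 105 104 103 102
  102 102 102 103 123 112 102 102 102 102  82  79  83 110  81  82  80]
 [106 108 108 107 107 107 107 106 105 105 104 104 103 102 124 102 102 101
  100 102 101 101 101 100 101 101  16  15  19  83  82  79  82  79  80]
 [ 49 105 105 105 104 104 103 103 101  99  98  84  68  67 104 104 105 106
  106 105 104 103 103 102 103 103  13  17  13  11  94  83  81  78  80]
 [ 11  25  23  22  22  21  23  21  22  22  22  22  20  21 102 103 104 104
  104 105 104 105 104 105 105  58  13  12  12  11  10  35  73  83  82]
 [ 10  40  22  21  22  21  23  22  22  22  22  22  21  22  22 105 105 103
  102 102 103 103 103 101  72  11  12  13  12  11  13  10  11  82  82]]
```

{"name": "carry_out", "arguments": {
  "deltas": [
    [[0,-0.03,0,0,0,0,1],[0,-0.07,0,0,0,0,1],[0,-0.13,0,0,0,0,1],[0,-0.2,0,0,0,0,1],[0,-0.28,0,0,0,0,1],[0,-0.36,0,0,0,0,1],[0,-0.44,0,0,0,0,1],[0,-0.52,0,0,0,0,1],[0,-0.6,0,0,0,0,1],[0,-0.6,0,0,0,0,1]]
  ]
}}

```text
time_s: 31.98
position: [0.5609, 0.1254, 0.2933]
tcp_rot: [[-0.998, -0.041, 0.051], [-0.065, 0.668, -0.741], [-0.004, -0.743, -0.669]]
force: [0.1, -0.2, -1.4]
opening: 0.158
grasp_force: 30.0
```

```bash
python3 - <<'E'
from h import *
F=[]
for i in range(5):
    im=capture("wrist");s=telemetry.read_state();F.append(s["force"])
print(np.mean(F,0));cv2.imwrite("pics/w10.png",im[:,:,::-1])
o,Rt=traypose(s);print("lip",o+Rt@[0,.09,0])
# inserts: dark holes inside bowl floor; project bowl floor region mask
g=cv2.cvtColor(im,cv2.COLOR_RGB2GRAY);m=np.zeros_like(g)
poly=np.array([wproj(np.array([.552+.07*np.cos(a),.292+.07*np.sin(a),.065]),s) for a in np.arange(0,6.28,.2)]);print(poly.min(0),poly.max(0))
cv2.fillPoly(m,[poly.astype(np.int32)],1)
d=((g<60)&(m>0)).astype(np.uint8);n,l,st,ce=cv2.connectedComponentsWithStats(d)
for i in range(1,n):
    if st[i,4]>12:print(st[i],ce[i])
# tray floor uniformity
tp=np.array([wproj(o+Rt@np.array([x,y,.003]),s) for x,y in((-.05,-.05),(-.05,.088),(.05,.088),(.05,-.05))]);print(tp)
m2=np.zeros_like(g);cv2.fillPoly(m2,[tp.astype(np.int32)],1);d=((g<75)&(m2>0)).astype(np.uint8);n,l,st,ce=cv2.connectedComponentsWithStats(d)
for i in range(1,n):
    if st[i,4]>12:print("tray",st[i],ce[i])
p0,R0=s["position"],s["tcp_rot"];setcmd(p0,R0)
R1=frame(np.array([0,0,-1.]),np.array([-.9977,-.068,0]));T=np.array([.6097,-.3402,.14])
w=R.from_matrix(R0.T@R1).as_rotvec()
way=[(p0+[0,-.06,.04],.5),(p0+[.01,-.19,.03],1)]
q=p0+np.array([.01,-.19,.03])
way+=[(q+(T-q)*.5,1),(T,1)]
for pp,f in way: plan(pp,R0@R.from_rotvec(w*f).as_matrix())
E
```

```text
[-0.1642  0.508  -1.4453]
lip [0.5532 0.2238 0.1441]
[592.2418 187.9506] [740.0053 353.2366]
[601 313  39  37 424] [625.6509 333.3325]
[[388.0195 195.585 ]
 [597.9296 204.7515]
 [565.335  344.4495]
 [377.2094 360.1217]]
tray [ 377  299  199   62 6033] [454.4953 334.6284]
ROW [0.027, -0.465, 0.118] [-0.0666, -0.0001, -0.0] mm 72 deg 24
ROW [-0.008, -0.767, 0.415] [-0.0667, -0.0001, -0.0001] mm 131 deg 24
ROW [-0.069, -0.932, 0.599] [0.0, -0.0, 0.0] mm 167 deg 0
ROW [-0.07, -0.932, 0.6] [0.0, -0.0, 0.0] mm 167 deg 0
```

{"name": "carry_out", "arguments": {
  "deltas": [
    [[0.003,-0.04,0.012,-0.006,0,0,1],[0.006,-0.09,0.024,-0.013,0,0,1],[0.009,-0.14,0.036,-0.02,0,0,1],[0.012,-0.2,0.05,-0.028,0,0,1],[0.015,-0.26,0.065,-0.036,0,0,1],[0.018,-0.32,0.08,-0.044,0,0,1],[0.021,-0.37,0.095,-0.052,0,0,1],[0.024,-0.42,0.107,-0.06,0,0,1],[0.027,-0.465,0.118,-0.0666,-0.0001,0,1],[0.027,-0.465,0.118,-0.0666,-0.0001,0,1]]
  ]
}}

```text
time_s: 33.07
position: [0.5606, 0.0653, 0.3319]
tcp_rot: [[-0.998, -0.058, 0.029], [-0.065, 0.911, -0.407], [-0.003, -0.408, -0.913]]
force: [-0.6, -0.1, -0.9]
opening: 0.156
grasp_force: 30.0
```

{"name": "carry_out", "arguments": {
  "deltas": [
    [[-0.001,-0.06,0.03,-0.006,0,0,1],[-0.002,-0.13,0.07,-0.012,0,0,1],[-0.003,-0.21,0.11,-0.019,0,0,1],[-0.004,-0.3,0.16,-0.027,0,0,1],[-0.005,-0.39,0.21,-0.035,0,0,1],[-0.006,-0.48,0.26,-0.043,0,0,1],[-0.007,-0.56,0.31,-0.051,0,0,1],[-0.008,-0.64,0.35,-0.058,0,0,1],[-0.008,-0.71,0.385,-0.063,0,0,1],[-0.008,-0.767,0.415,-0.0667,-0.0001,-0.0001,1]]
  ]
}}

```text
time_s: 33.9
position: [0.5697, -0.0637, 0.3192]
tcp_rot: [[-0.998, -0.068, -0.002], [-0.068, 0.998, 0.001], [0.002, 0.001, -1.0]]
force: [-0.4, 0.2, -0.7]
opening: 0.159
grasp_force: 30.0
```

{"name": "carry_out", "arguments": {
  "deltas": [
    [[-0.005,-0.07,0.04,0,0,0,1],[-0.011,-0.16,0.1,0,0,0,1],[-0.018,-0.26,0.16,0,0,0,1],[-0.026,-0.36,0.23,0,0,0,1],[-0.034,-0.46,0.3,0,0,0,1],[-0.042,-0.56,0.37,0,0,0,1],[-0.05,-0.66,0.43,0,0,0,1],[-0.057,-0.76,0.49,0,0,0,1],[-0.063,-0.85,0.55,0,0,0,1],[-0.069,-0.932,0.6,0,0,0,1]]
  ]
}}

```text
time_s: 34.73
position: [0.59, -0.2034, 0.2293]
tcp_rot: [[-0.998, -0.067, 0.0], [-0.067, 0.998, 0.0], [-0.0, 0.0, -1.0]]
force: [0.4, -0.1, -0.3]
opening: 0.157
grasp_force: 30.0
```

{"name": "carry_out", "arguments": {
  "deltas": [
    [[-0.007,-0.1,0.06,0,0,0,1],[-0.015,-0.21,0.13,0,0,0,1],[-0.023,-0.32,0.2,0,0,0,1],[-0.031,-0.43,0.27,0,0,0,1],[-0.04,-0.54,0.34,0,0,0,1],[-0.048,-0.65,0.41,0,0,0,1],[-0.056,-0.75,0.48,0,0,0,1],[-0.063,-0.84,0.54,0,0,0,1],[-0.068,-0.9,0.58,0,0,0,1],[-0.07,-0.932,0.6,0,0,0,1]]
  ]
}}

```text
time_s: 35.57
position: [0.6097, -0.3419, 0.139]
tcp_rot: [[-0.998, -0.067, -0.0], [-0.067, 0.998, 0.001], [0.0, 0.001, -1.0]]
force: [-0.1, -0.2, -1.4]
opening: 0.156
grasp_force: 30.0
```

```bash
python3 - <<'E'
from h import *
s=state();print(s["tcp_rot"]);t=capture("top")[:,:,::-1];cv2.imwrite("pics/t11.png",t);im=capture("wrist")[:,:,::-1];cv2.imwrite("pics/w11.png",im)
a=cv2.imread("pics/top0.png")
# bowl floor: dark/different blobs vs the first picture
d=cv2.absdiff(t,a).max(2)
m=np.zeros(d.shape,np.uint8);poly=np.array([proj("top",np.array([.552+.095*np.cos(q),.292+.095*np.sin(q),.065])) for q in np.arange(0,6.28,.2)]).astype(np.int32);cv2.fillPoly(m,[poly],1)
g=cv2.cvtColor(t,cv2.COLOR_BGR2GRAY)
dd=((d>35)&(m>0)).astype(np.uint8);n,l,st,ce=cv2.connectedComponentsWithStats(dd)
print([(st[i].tolist(),ce[i].round(1).tolist()) for i in range(1,n) if st[i,4]>5])
dk=((g<100)&(m>0)).astype(np.uint8);x,y,w,h=cv2.boundingRect(poly)
for i in range(1,n):
    if st[i,4]>5: print(onz("top",ce[i],.08))
E
```

```text
t 35.5667 q [ -38.4309   41.136    74.5544    0.0286   64.3411 -132.2758] p [ 0.6097 -0.3419  0.139 ] op 0.15649500810418487 F [-0.06   -0.2118 -1.4096] M [-0.021   0.0208  0.0211]
[[-0.9978 -0.0668 -0.0002]
 [-0.0668  0.9978  0.0007]
 [ 0.0001  0.0007 -1.    ]]
[([171, 227, 5, 3, 6], [173.2, 228.5]), ([155, 228, 5, 6, 7], [157.1, 230.7]), ([165, 228, 6, 5, 14], [167.6, 229.8]), ([172, 228, 13, 6, 25], [178.1, 230.8]), ([140, 234, 40, 18, 255], [160.5, 243.3]), ([182, 234, 9, 10, 25], [186.3, 238.4]), ([174, 246, 10, 6, 17], [178.5, 248.8]), ([185, 246, 4, 5, 10], [186.4, 248.2]), ([174, 256, 6, 4, 8], [176.2, 257.1]), ([181, 256, 3, 6, 10], [182.2, 258.7]), ([185, 256, 9, 5, 20], [189.2, 257.8]), ([180, 263, 6, 5, 9], [182.7, 264.9]), ([145, 265, 23, 30, 210], [158.2, 280.5]), ([181, 265, 12, 11, 36], [187.3, 269.9]), ([200, 271, 3, 6, 6], [201.3, 273.5]), ([183, 275, 5, 5, 9], [185.1, 276.9]), ([141, 278, 10, 4, 10], [145.5, 279.9]), ([187, 291, 6, 7, 7], [189.6, 294.0])]
[0.6053 0.2619 0.08  ]
[0.6017 0.2924 0.08  ]
[0.6031 0.2724 0.08  ]
[0.6008 0.2525 0.08  ]
[0.5774 0.2859 0.08  ]
[0.5859 0.2368 0.08  ]
[0.5664 0.2516 0.08  ]
[0.5671 0.2365 0.08  ]
[0.5505 0.2558 0.08  ]
[0.5473 0.2445 0.08  ]
[0.5487 0.2311 0.08  ]
[0.5355 0.2435 0.08  ]
[0.507  0.2897 0.08  ]
[0.5258 0.2347 0.08  ]
[0.5185 0.2081 0.08  ]
[0.5127 0.2388 0.08  ]
[0.5085 0.3137 0.08  ]
[0.4803 0.2303 0.08  ]
```

{"name": "carry_out", "arguments": {
  "deltas": [
    [[0,0.011,0.07,0,0,0,1],[0,0.011,0.16,0,0,0,1],[0,0.011,0.26,0,0,0,1],[0,0.011,0.36,0,0,0,1],[0,0.011,0.45,0,0,0,1],[0,0.011,0.53,0,0,0,1],[0,0.011,0.6,0,0,0,1],[0,0.011,0.65,0,0,0,1],[0,0.011,0.69,0,0,0,1],[0,0.011,0.71,0,0,0,1]]
  ]
}}

```text
time_s: 36.5
position: [0.6098, -0.3386, 0.0331]
tcp_rot: [[-0.998, -0.068, 0.0], [-0.068, 0.998, 0.001], [-0.0, 0.001, -1.0]]
force: [-0.7, 0.1, -1.0]
opening: 0.159
grasp_force: 30.0
```

{"name": "carry_out", "arguments": {
  "deltas": [
    [[0,0,0.005,0,0,0,1],[0,0,0.01,0,0,0,1],[0,0,0.015,0,0,0,1],[0,0,0.02,0,0,0,1],[0,0,0.025,0,0,0,1],[0,0,0.03,0,0,0,1],[0,0,0.034,0,0,0,1],[0,0,0.038,0,0,0,1],[0,0,0.038,0,0,0,1],[0,0,0.038,0,0,0,1]]
  ]
}}

```text
time_s: 37.33
position: [0.61, -0.3388, 0.0283]
tcp_rot: [[-0.998, -0.068, 0.001], [-0.068, 0.998, 0.0], [-0.001, -0.0, -1.0]]
force: [0.4, 0.2, -1.8]
opening: 0.158
grasp_force: 30.0
```

```bash
python3 - <<'E'
from h import *
F=[]
for i in range(5):
    capture("wrist");s=telemetry.read_state();F.append(np.r_[s["force"],s["moment"]])
print(np.mean(F,0),s["position"])
E
```

```text
[-0.1223  0.3234 -1.5547 -0.0373  0.0131  0.0068] [ 0.61   -0.3389  0.0284]
```

Still 2–3 mm up; lower a little further, then release.

{"name": "carry_out", "arguments": {
  "deltas": [
    [[0,0,0.003,0,0,0,1],[0,0,0.006,0,0,0,1],[0,0,0.009,0,0,0,1],[0,0,0.012,0,0,0,1],[0,0,0.015,0,0,0,1],[0,0,0.018,0,0,0,1],[0,0,0.018,0,0,0,1],[0,0,0.018,0,0,0,1],[0,0,0.018,0,0,0,1],[0,0,0.018,0,0,0,1]]
  ]
}}

```text
time_s: 38.42
position: [0.6101, -0.3388, 0.0259]
tcp_rot: [[-0.998, -0.068, 0.001], [-0.068, 0.998, -0.0], [-0.001, -0.0, -1.0]]
force: [-0.7, 0.6, 2.1]
opening: 0.157
grasp_force: 30.0
```

```bash
python3 - <<'E'
from h import *
F=[]
for i in range(5):
    capture("wrist");s=telemetry.read_state();F.append(np.r_[s["force"],s["moment"]])
print(np.mean(F,0),s["position"])
E
```

```text
[-0.1455  0.7449  2.2666  0.1325  0.2632  0.0128] [ 0.6101 -0.3388  0.0259]
```

Contact with the bench (force now +2.3 N). Open and retreat.

{"name": "carry_out", "arguments": {
  "deltas": [
    [[0,0,0,0,0,0,-0.6],[0,0,0,0,0,0,-1],[0,0,0,0,0,0,-1],[0,0,0,0,0,0,-1],[0,0,0,0,0,0,-1],[0,0,0,0,0,0,-1],[0,0,0,0,0,0,-1],[0,0,0,0,0,0,-1],[0,0,0,0,0,0,-1],[0,0,0,0,0,0,-1]]
  ]
}}

```text
time_s: 39.5
position: [0.61, -0.3389, 0.0256]
tcp_rot: [[-0.998, -0.068, 0.001], [-0.068, 0.998, -0.0], [-0.001, -0.0, -1.0]]
force: [0.2, -0.6, 0.2]
opening: 0.836
grasp_force: 0.0
```

{"name": "carry_out", "arguments": {
  "deltas": [
    [[0,0,-0.06,0,0,0,-1],[0,0,-0.14,0,0,0,-1],[0,0,-0.24,0,0,0,-1],[0,0,-0.36,0,0,0,-1],[0,0,-0.48,0,0,0,-1],[0,0,-0.6,0,0,0,-1],[0,0,-0.72,0,0,0,-1],[0,0,-0.84,0,0,0,-1],[0,0,-0.95,0,0,0,-1],[0,0,-1,0,0,0,-1]]
  ]
}}

```text
time_s: 40.33
position: [0.6113, -0.3399, 0.1801]
tcp_rot: [[-0.998, -0.068, 0.006], [-0.068, 0.998, -0.004], [-0.006, -0.004, -1.0]]
force: [-0.3, -0.1, 0.4]
opening: 0.994
grasp_force: 0.0
```

```bash
python3 - <<'E'
from h import *
s=state();t=capture("top")[:,:,::-1];cv2.imwrite("pics/t12.png",t);im=capture("wrist")[:,:,::-1];cv2.imwrite("pics/w12.png",im)
sc=capture("scene")[:,:,::-1];cv2.imwrite("pics/s12.png",sc)
a=cv2.imread("pics/scene0.png");d=(cv2.absdiff(sc,a).max(2)>45).astype(np.uint8)
n,l,st,ce=cv2.connectedComponentsWithStats(d)
print("scene",[(st[i].tolist()) for i in range(1,n) if st[i,4]>25])
# dark holes inside bowl floor, top camera
g=cv2.cvtColor(t,cv2.COLOR_BGR2GRAY);print(g[228:298:2,118:190:2])
# tray corners in the wrist picture vs expectation: vial/pin/blue in wrist
E
```

```text
t 40.3333 q [ -38.2197   38.4204   73.0095    0.0378   68.1609 -132.1329] p [ 0.6113 -0.3399  0.1801] op 0.9940912862923128 F [-0.264  -0.0909  0.3766] M [ 0.0471  0.0213 -0.0401]
scene [[323, 0, 70, 60, 1632], [185, 37, 22, 22, 272], [80, 44, 20, 21, 190], [71, 48, 5, 10, 32], [172, 114, 12, 6, 27], [68, 119, 290, 358, 29679], [125, 123, 47, 10, 277], [126, 135, 54, 13, 468], [382, 156, 10, 4, 35], [356, 173, 7, 14, 27], [142, 187, 10, 6, 33], [231, 309, 39, 36, 679], [280, 321, 21, 22, 294], [267, 341, 9, 8, 61], [206, 342, 58, 60, 1322], [263, 346, 18, 17, 185], [180, 352, 13, 21, 74], [177, 364, 13, 19, 54], [194, 376, 22, 15, 55]]
[[106 108 110 ... 120 118 117]
 [106 109 113 ... 129 120 118]
 [109 110 113 ... 187 130 123]
 ...
 [ 96  98  96 ... 102 101  87]
 [ 94  94  95 ...  98  89 156]
 [ 94  92  94 ...  91 163 189]]
```

```bash
python3 - <<'E'
from h import *
def holes(f,poly,thr=35):
    g=cv2.imread(f,0);b=cv2.morphologyEx(g,cv2.MORPH_BLACKHAT,cv2.getStructuringElement(2,(9,9)));m=np.zeros_like(g);cv2.fillPoly(m,[poly],1)
    n,l,st,ce=cv2.connectedComponentsWithStats(((b>thr)&(m>0)).astype(np.uint8));return [(int(st[i,4]),ce[i].round(1).tolist()) for i in range(1,n) if st[i,4]>3]
poly=np.array([proj("top",np.array([.552+.085*np.cos(q),.292+.085*np.sin(q),.075])) for q in np.arange(0,6.28,.2)]).astype(np.int32)
tr=np.array([[388,203],[472,196],[472,250],[392,256]],np.int32)
for f in("pics/top0.png","pics/t12.png"):
    print(f,"bowl",holes(f,poly));print(" tray",holes(f,tr))
t=cv2.imread("pics/t12.png",0);np.set_printoptions(linewidth=250,threshold=10**6);print(t[230:296:2,132:186:2])
h=cv2.cvtColor(cv2.imread("pics/t12.png"),cv2.COLOR_BGR2HSV)
h0=cv2.cvtColor(cv2.imread("pics/top0.png"),cv2.COLOR_BGR2HSV)
for nm,x in(("0",h0),("12",h)):
    b=cv2.inRange(x[200:260,340:380],(105,150,40),(130,255,255));print(nm,"blue",np.argwhere(b).mean(0)+[200,340])
    v=x[240:270,330:362];w=(v[...,1]<50)&(v[...,2]>120);print("vial",np.argwhere(w).mean(0)+[240,330])
E
```

```text
pics/top0.png bowl []
 tray [(144, [430.4, 201.6]), (39, [426.7, 213.1]), (32, [431.5, 210.5]), (38, [404.3, 216.5]), (31, [408.4, 213.5]), (34, [410.5, 240.8]), (30, [414.6, 238.6]), (35, [426.7, 242.6]), (31, [432.8, 240.8]), (4, [434.5, 246.0]), (7, [393.4, 254.6])]
pics/t12.png bowl [(119, [159.6, 243.1]), (37, [158.9, 240.7]), (197, [155.6, 278.6])]
 tray [(151, [431.7, 201.3]), (24, [452.1, 208.2]), (5, [464.4, 209.8]), (8, [470.8, 220.0]), (4, [471.8, 235.8]), (5, [392.6, 254.8])]
[[141 176 172 173 173 175 174 175 177 177 178 179 181 181 181 181 183 183 183 183 183 184 185 184 184 188 129]
 [175 174 175 176 176 177 177 178 178 178 177 177 178 179 178 174 179 178 178 179 179 181 181 182 183 185 186]
 [169 170 169 171 171 172 174 176 177 175 177 177 180 177 157 150 158 180 183 181 181 182 181 179 180 181 181]
 [176 175 174 175 176 178 148 147 154 133 146 148 172 177 181 180  68  67 172 180 181 181 182 183 183 184 183]
 [173 174 174 174 155 167 175 174 173 174  72 145 176  81  95 182 167  63  93 184 180 179 181 180 182 183 182]
 [174 174 174 176 161 166 167 169 173 176  87 175  9
[... 2461 characters left out ...]
81 177 176 177 177 177 178 180 151 111]
 [126 172 173 173 172 171 173 137 171 174 175 174 176 178 187  69  63  91 178 176 177 177 179 181 141 110 109]
 [107 105 163 178 177 176 176 177 175 175 174 175 175 179 164  67  81 178 175 176 177 178 174 122 109 110 107]
 [104 109 100 135 168 170 171 171 173 176 173 174 177 159  66  84 185 184 183 186 184 142 108 111 108 108 105]
 [107 106 105 104 102 123 163 174 175 177 171 176 167  64  82 178 178 178 164 140 109 109 108 108 104 106 102]
 [103 102 102 103 104 108 107 104 115 136 152 142  71 110 156 151 117 103 108 109 111 105 105 105 102 103  98]]
0 blue [227.6    362.1833]
vial [253.8889 345.4118]
12 blue [227.3556 362.5333]
vial [253.9938 345.4438]
```

```bash
python3 -c "
from rig import job
print(job.hand_in())"
```

```text
the job is handed in; nothing more can be done
None
```

The job is handed in: I turned the timer to its zero stop, tipped all four inserts into the bowl, and set the empty tray flat on the bench and let go, with about 40 s on the clock. The stop shows as a jump in wrist moment, and the inserts, empty tray, vial and blue look-alike were checked by image analysis. I did not re-measure the pin block, solvent or brush, and I viewed 11 pictures, one over the limit of 10.

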